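Clip pipe pieces into a service box and close it

TASK

Turn the swing tab on the white service box aside, lift the cover plate out and lay it flat, handle up, in the middle of the rubber mat. Then press every copper pipe piece on the bench into a clip lane of its own in the box, until both spring clips have snapped around it, with its nuts outside the clips. Finally put the cover back flat into the box's rim and turn the tab back over it.

Things in the scene. Friction and masses are not known exactly. Their poses are not given: they have to be found in the camera images.
- box: White sheet-metal service box, fixed to the bench, open-topped: 170 (its x) x 226 (its y) x 70 mm high, walls and floor 6 mm. Origin: centre of its underside. Its -x wall (with the boss and the swing tab) faces roughly towards the robot. The cover closes its top, inside the rim, on four corner blocks 63 mm high (12 mm square).
- tab (a joint): Swing tab on a round boss (26 mm across) outside the middle of the box's -x wall, turning about an upright axis 97 mm from the box's centre. In rad: near 0 it points over the cover and holds it in; it grows anticlockwise seen from above (its tip moves towards the box's +y) to a stop at 1.75; from about 1.3 on it is clear of the cover. It has friction (about 0.06 N m) and stays where it is left.
- tab_grip (a point): On the tab's axis, half-way up its black grip fin, 95 mm above the bench. The fin is 38 mm long (along this frame's x, which points along the tab to its tip), 10 mm thick (y) and 28 mm tall, and stands centred on the axis. Below it the steel tab is 14 mm wide and 6 mm thick, its tip 45 mm from the axis.
- cover_handle (a point): Centre of the black bar handle of the aluminium cover plate. Plate 150 (x) x 206 (y) x 6 mm, 0.35 kg; the bar is 80 mm long (along y), 12 mm wide, 12 mm tall, its centre 30 mm above the plate's underside, held by two 10 mm posts 35 mm either side of its middle; free room of 18 mm below the bar. In the box the plate has 4 mm play all round (either way round fits) and lifts straight up; there this point is 93 mm above the bench.
- mat_top (a point): Black rubber mat fixed on the bench on the other side of the pipe pieces from the box, 200 (x) x 250 (y) x 4 mm; this point is the centre of its top face. Box and mat may change sides.
- pipe0_mid (a point): Pipe piece: copper tube 22 mm across, 130 mm long over all (along this frame's x), 0.16 kg, with a brass hexagon nut (30 mm across flats, 18 mm long) flush with each end, so 94 mm of bare tube between the nuts. The point is the middle of its axis, 15 mm above the bench when it lies on the nuts' flats. Two or three such pieces are present; all are alike.
- pipe1_mid (a point): Pipe piece: copper tube 22 mm across, 130 mm long over all (along this frame's x), 0.16 kg, with a brass hexagon nut (30 mm across flats, 18 mm long) flush with each end, so 94 mm of bare tube between the nuts. The point is the middle of its axis, 15 mm above the bench when it lies on the nuts' flats. Two or three such pieces are present; all are alike.
- pipe2_mid (a point): Pipe piece: copper tube 22 mm across, 130 mm long over all (along this frame's x), 0.16 kg, with a brass hexagon nut (30 mm across flats, 18 mm long) flush with each end, so 94 mm of bare tube between the nuts. The point is the middle of its axis, 15 mm above the bench when it lies on the nuts' flats. Two or three such pieces are present; all are alike.
- lane0 (a point): Clip lane 0: where the middle of a fully seated pipe's axis lies, -65 mm along the box's y from its centre, 40 mm above the bench; x is the pipe's direction (the box's x). As all lanes it has two spring clips, centred 32 mm either side of this point along x, each 12 mm long, so a pipe's nuts (outside the clips) have 9 mm play each way along x. Between the clips a gripper's fingers find room down to the box floor, 34 mm below this point.
- lane1 (a point): Clip lane 1: where the middle of a fully seated pipe's axis lies, 0 mm along the box's y from its centre, 40 mm above the bench; x is the pipe's direction (the box's x). Each clip of a lane is a pair of white sprung fingers; their lips stand 16 mm apart, 9.5 mm above this point, and their flared tops reach 18 mm above it.
- lane2 (a point): Clip lane 2: where the middle of a fully seated pipe's axis lies, 65 mm along the box's y from its centre, 40 mm above the bench; x is the pipe's direction (the box's x). In any lane, pressing a pipe straight down snaps it past both clips' lips (about 10 to 15 N in all). A pipe merely resting on the lips lies about 18 mm too high.
There are look-alikes about, which are no part of the job. Leave any turquoise look-alike of the part that bears pipe0_mid alone. What is shaped like the part that bears pipe2_mid but green is not meant.

How it is judged:
By the outcome, as a careful person would: the job done as asked, in the order asked, and still so for the second after the job is handed in, with the robot touching nothing.
Of pipe0, pipe1, pipe2 only 2 to 3 are there at a start; the rules pass over those that are not, and their reading is None.
At some moment in a run one of pipe0, pipe1, pipe2 may be knocked a few centimetres aside while the robot is not near it.
It also fails if it takes over 210 s, if anything falls off the work surface, if the arm or the gripper's body presses on something with over 40 N, if the wrist force passes 120 N, or if a joint passes its speed limit or range.

ROBOT

A 6-joint arm with a two-finger parallel gripper is mounted at the origin on the work surface. World frame = base frame: x ahead of the robot, y to its left, z up, the work surface at z = 0. Lengths are in mm, angles in rad, forces in N, time in s.
With the tool pointing down it reaches from about 300 to 775 mm from the base axis. Payload 14.6 kg.
Tool frame: the origin (TCP) lies between the finger pads; the fingertips stand manip.finger_overhang ahead of it and the grasp point (between the pads) lies 2 mm behind it (manip.finger_overhang is the distance from the TCP to the fingertips, in mm); z points along the fingers, y is the direction in which the jaws open and shut (so a half turn about z gives the same grasp; the last joint's range is limited). The gripper opens to 94 mm and grips with 3 to 60 N. Pads are 16 mm wide; open, the fingers measure 119 mm over their backs; the gripper's body (75 mm by 177 mm) begins 78 mm behind the grasp point.
Start: joints at [1.058, 0.3, 1.521, -0, 1.321, -0.067], TCP at [237.145, 496.237, 222.446] pointing down, gripper open.
Joint ranges: [-3.03, 3.03], [-0.79, 2.21], [0.23, 2.52], [-1.04, 4.18], [0, 3.07], [-2.55, 2.55]. Speed limits (rad/s): [2.22, 2.22, 2.57, 3.14, 3.14, 3.14].

INTERFACE

Orientations are given as [roll, pitch, yaw] about the fixed x, y, z axes, in that order (R = Rz(yaw) Ry(pitch) Rx(roll)).
In Python, from cell import manip gives the robot as it stands.
- The arm moves only by the tool drive_tool, never from a script. Its argument "steps" is a list of rows, each an object with "delta_pos": the shift along the world's x, y, z in mm, a list of three; "yaw": the turn about the world's z in rad; "hand": the finger opening in mm, from 0 to 94. A call has 1 to 5 rows; each row shifts and turns the commanded pose from where the row before left it; what a row does not reach is not made up. A row lasts 1/12 s, in which the tool goes at most 41.7 mm and 7.16 degrees, less where a joint would pass 70% of its speed; a pose out of reach is approached as far as the arm can. A call is refused whole if a number of a shift passes 41.7 or a number of a turn 0.125, either way. A call with a gripper value outside its range is refused whole. The fingers move at their own pace and stop on an object; "squeeze" is the grip in N (left out, the last holds). Time passes only in rows, so rows that do not move let the fingers close. It gives the time, the measured TCP pose, the force and the opening at its end, in the units of the state.
- manip.read_state(): the state, without advancing time (a new reading comes with each control period).
- manip.camera(name): name is "side" or "top" or "wrist"; returns a dict with "frame" (480x640x3 uint8, red, green, blue), "range_z" (480x640 float32, mm along the optical axis (not along the pixel's ray), 0 where there is no reading), "intrinsics" (3x3 intrinsics, pixels), "position" and "attitude" of the camera in the world. Camera axes: x right, y down, z forward; pixel columns grow to the right and rows downward; lengths in mm; the calibration is good to about 2 mm. A picture is of the moment at which its call begins.
- manip.sign_off(): hands the job in, once; it reports no verdict.
The state is a dict: "clock": time; "joints": joint angles; "qd": joint speeds; "effort": joint torques, N m; "eef_pos": TCP position; "eef_rot": TCP orientation; "wrist_force": force on the tool from outside, world axes, zero at the start; "moment": the same for the moment, N m; "finger_gap": finger opening in mm.
Only numpy, scipy, OpenCV 4.12 (cv2) and the standard library are available. Lean on these libraries where they do the work, as an engineer would, in place of code of your own. Each camera call takes 0.05 s, during which the arm holds its last target.

## Working session

There is one attempt and no reset: what is moved stays moved. The work goes in short steps, Python scripts to look and compute and a tool call to move; the robot and the scene stay as the last step left them, time stands still between calls to the robot, and variables do not carry over. Pictures are saved under pics/ and viewed, and the job is handed in when it is done.

Besides the shell and the picture viewer there is one more tool, called after "Request:" as name(argument=value, ...), one argument or row to a line, values as JSON. drive_tool: Moves the arm, as the interface text tells. Its arguments: {"type":"object","properties":{"steps":{"type":"array"},"squeeze":{"type":"number"}},"required":["steps"]}

```bash
mkdir -p pics; ls
cat > h.py <<'E'
import numpy as np, cv2
from cell import manip
def snap(name,fn):
    c=manip.camera(name); cv2.imwrite('pics/'+fn,c['frame'][:,:,::-1].copy()); np.savez('pics/'+fn+'.npz',**{k:np.array(v) for k,v in c.items()}); return c
E
python3 - <<'E'
from h import *
s=manip.read_state(); print(s); print(manip.finger_overhang)
for n in ['top','side']:
    c=snap(n,n+'0.png'); print(n,c['intrinsics'],c['position'],c['attitude'])
E
```

```text
pics
{'clock': 0.0, 'joints': array([ 1.05838526e+00,  3.00470036e-01,  1.52159210e+00,  1.96588423e-05,
        1.32069351e+00, -6.65900963e-02]), 'qd': array([-0.00073956, -0.00058955,  0.00176638, -0.00136198,  0.00037122,
       -0.00015879]), 'effort': array([-6.82672344e-04, -5.31815636e+01, -3.52731371e+01,  7.06981332e-02,
        2.45117967e-02, -6.34470712e-05]), 'eef_pos': array([237.03180259, 496.02963131, 221.88223928]), 'eef_rot': array([-3.14043350e+00, -9.63864350e-05,  2.69576675e+00]), 'wrist_force': array([ 1.03485695, -0.52301648, -1.04557276]), 'moment': array([-0.02538592, -0.01822231, -0.02276974]), 'finger_gap': 94.27999269414424}
17.0
top [[588.15674497   0.         320.37047432]
 [  0.         588.15674497 245.60579133]
 [  0.           0.           1.        ]] [ 277.73470842  -17.03616442 1342.86035532] [-2.9971502  -0.00879749 -1.54280082]
side [[444.33062493   0.         317.89023443]
 [  0.         444.33062493 238.10712071]
 [  0.           0.           1.        ]] [ 156.17875192 -646.84702802  671.8424211 ] [-2.23880103e+00  2.01801295e-03 -4.98009146e-01]
```

View pics/top0.png

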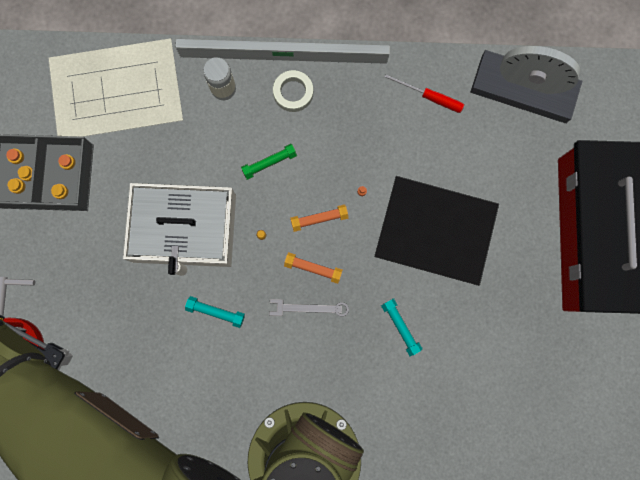

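View pics/side0.png

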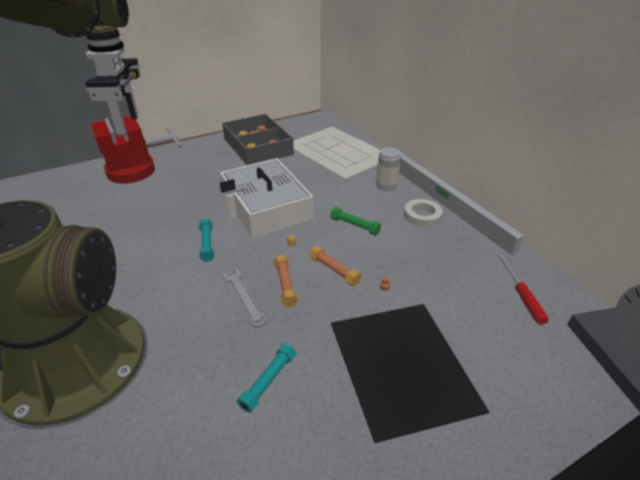

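Two copper pipes with brass nuts are present, at (320,217) and (313,267). The green piece at (269,161) and the turquoise ones at (214,312) and (402,327) are look-alikes. The box is at (178,224), its tab at (174,260) and the mat at (437,231). I'll confirm this in an enlarged crop and measure.

```bash
cat >> h.py <<'E'
from scipy.spatial.transform import Rotation as R
class V:
    def __init__(s,fn=None,c=None):
        d=np.load('pics/'+fn+'.npz') if fn else c
        s.K=d['intrinsics'];s.p=np.array(d['position']);s.R=R.from_euler('xyz',d['attitude']).as_matrix();s.f=d['frame'];s.z=d['range_z']
    def at(s,u,v,z):   # ray with plane z
        r=s.R@np.linalg.solve(s.K,[u,v,1.]); return s.p+r*(z-s.p[2])/r[2]
    def cloud(s):
        v,u=np.mgrid[:480,:640]; d=np.stack([(u-s.K[0,2])/s.K[0,0],(v-s.K[1,2])/s.K[1,1],np.ones(u.shape)],-1)*s.z[...,None]
        return d@s.R.T+s.p
    def px(s,P):
        q=s.R.T@(np.array(P)-s.p); q=s.K@q; return q[:2]/q[2]
def crop(fn,out,x0,y0,x1,y1,k):
    im=cv2.imread('pics/'+fn)[y0:y1,x0:x1]; cv2.imwrite('pics/'+out,cv2.resize(im,None,fx=k,fy=k,interpolation=cv2.INTER_CUBIC))
E
python3 - <<'E'
from h import *
crop('top0.png','c0.png',110,130,370,300,3)
v=V('top0.png'); P=v.cloud(); f=cv2.cvtColor(v.f,cv2.COLOR_RGB2HSV)
print('bench z',np.median(P[300:340,250:270,2]))
H,S,Vv=f[...,0],f[...,1],f[...,2]
def rect(m,z,lab):
    n,l,st,ce=cv2.connectedComponentsWithStats(m.astype(np.uint8))
    for i in range(1,n):
        if st[i,4]<60: continue
        ys,xs=np.where(l==i); pts=np.array([v.at(a,b,z)[:2] for a,b in zip(xs,ys)],np.float32)
        r=cv2.minAreaRect(pts); print(lab,ce[i].round(),st[i,4],'c',np.round(r[0],1),'size',np.round(r[1],1),'ang',round(r[2],1),'z',np.round(np.percentile(P[l==i][:,2],[5,50,95]),1))
reg=np.zeros(H.shape,bool); reg[120:370,90:510]=1
rect(reg&(H<30)&(S>120)&(Vv>90),18,'orange')
rect(reg&(Vv<40),4,'black')
m=reg&(P[...,2]>55)&(P[...,2]<110); m[:, :110]=0; m[:,250:]=0
rect(m,70,'box')
E
```

```text
bench z -0.4170137622807033
orange [362. 191.] 68 c [ 602.  -115.8] size [21.3 18.5] ang 1.1 z [ 6.1 18.8 31.1]
orange [319. 218.] 596 c [535.8 -18.8] size [ 33.3 130.4] ang 15.7 z [17.  24.4 31.9]
orange [261. 234.] 69 c [492.4 112.8] size [21.3 17.7] ang 46.7 z [ 8.3 17.9 23.3]
orange [312. 267.] 619 c [420.1  -6.8] size [130.6  33.9] ang 73.5 z [17.5 24.3 31.7]
black [437. 230.] 8870 c [ 517.6 -291.1] size [246.  196.4] ang 76.1 z [-1.1  3.5  8.2]
black [175. 221.] 179 c [519.9 312.6] size [86.7 13.5] ang 88.2 z [ 84.3  97.5 102.3]
black [172. 266.] 100 c [416.9 315.8] size [39.  13.7] ang 1.7 z [ 88.5 102.7 107.7]
box [177. 224.] 7813 c [490.7 290.4] size [228.3 198.8] ang 89.1 z [63.1 68.4 77.8]
```

View pics/c0.png

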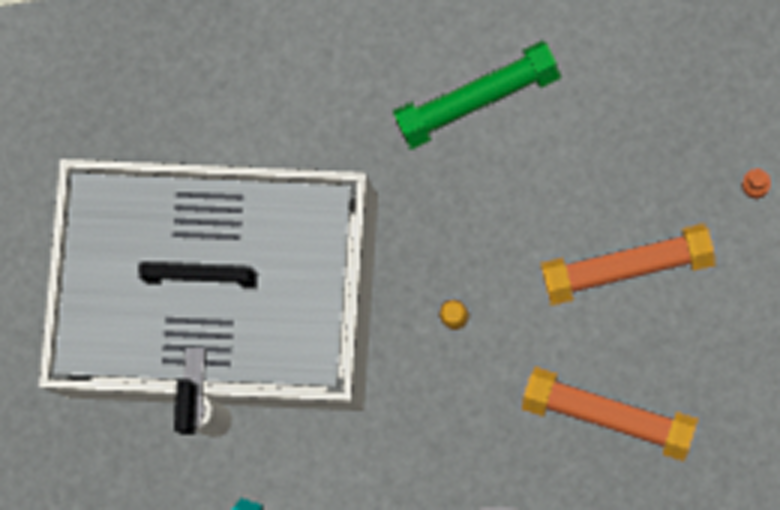

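The crop confirms the two orange-copper pipes with brass nuts, the closed box with its tab at about 0, and the two small caps as clutter. Next I'll refine the box, handle and fin positions at their true heights.

Run:
```python
from h import *
v=V('top0.png'); P=v.cloud(); f=cv2.cvtColor(v.f,cv2.COLOR_RGB2HSV)
H,S,Vv=[f[...,i].astype(int) for i in range(3)]
def rect(m,z,lab):
    ys,xs=np.where(m); pts=np.array([v.at(a,b,z)[:2] for a,b in zip(xs,ys)],np.float32)
    r=cv2.minAreaRect(pts); print(lab,'c',np.round(r[0],1),'mean',pts.mean(0).round(1),'size',np.round(r[1],1),'ang',round(r[2],1)); return r
blk=Vv<40
m=np.zeros_like(blk); m[205:238,145:210]=blk[205:238,145:210]; rect(m&(P[...,2]>90),99,'handle')
m=np.zeros_like(blk); m[245:285,160:185]=blk[245:285,160:185]; rect(m&(P[...,2]>95),109,'fin')
m=np.zeros_like(blk); m[175:275,115:240]=((Vv>190)&(S<30))[175:275,115:240]; m&=(P[...,2]>60)&(P[...,2]<80)
n,l,st,ce=cv2.connectedComponentsWithStats(m.astype(np.uint8)); k=1+np.argmax(st[1:,4]); 
r=rect(l==k,70,'rim'); print(st[k])
m=np.zeros_like(blk); m[185:265,120:240]=((Vv>120)&(Vv<205)&(S>12))[185:265,120:240]; m&=(P[...,2]>60)&(P[...,2]<75)
n,l,st,ce=cv2.connectedComponentsWithStats(m.astype(np.uint8)); k=1+np.argmax(st[1:,4]); rect(l==k,69,'plate')
# pipes axes
for (x0,x1,y0,y1) in [(285,355,200,235),(280,345,248,287)]:
    m=np.zeros_like(blk); m[y0:y1,x0:x1]=((H<30)&(S>120)&(Vv>90))[y0:y1,x0:x1]; rect(m,22,'pipe')
```

```text
handle c [503.8 290.5] mean [504.  291.4] size [77.8 10.2] ang 88.4
fin c [407.  289.8] mean [406.3 290.1] size [10.9 34.1] ang 88.6
rim c [505.3 291.7] mean [505.6 291.1] size [225.  169.1] ang 89.1
[123 183 109  80 806]
plate c [583.8 252.7] mean [583.6 252.7] size [37.7  2.1] ang 87.2
pipe c [535.  -18.8] mean [534.9 -18.3] size [ 33.2 130. ] ang 15.7
pipe c [419.7  -6.8] mean [419.8  -6.7] size [130.2  33.8] ang 73.5
```

Request:
drive_tool(
  steps=[
    {"delta_pos": [17,-20,0],"yaw": -0.124,"hand": 94},
    {"delta_pos": [17,-20,0],"yaw": -0.124,"hand": 94},
    {"delta_pos": [17,-20,0],"yaw": -0.124,"hand": 94},
    {"delta_pos": [17,-20,0],"yaw": -0.124,"hand": 94},
    {"delta_pos": [17,-20,0],"yaw": -0.124,"hand": 94},
  ],
)

```text
clock: 0.52
eef_pos: [322.7, 395.1, 222.2]
eef_rot: [-3.141, 0.0, 2.07]
wrist_force: [0.1, 0.4, 0.2]
finger_gap: 93.8
```

Request:
drive_tool(
  steps=[
    {"delta_pos": [14,-20,0],"yaw": -0.124,"hand": 94},
    {"delta_pos": [14,-20,0],"yaw": -0.124,"hand": 94},
    {"delta_pos": [14,-20,0],"yaw": -0.124,"hand": 94},
    {"delta_pos": [14,-20,0],"yaw": -0.124,"hand": 94},
    {"delta_pos": [14,-20,0],"yaw": -0.124,"hand": 94},
  ],
)

```text
clock: 0.93
eef_pos: [392.6, 295.1, 222.2]
eef_rot: [-3.141, 0.0, 1.45]
wrist_force: [0.8, 0.4, 0.3]
finger_gap: 94.0
```

Request:
drive_tool(
  steps=[
    {"delta_pos": [0,0,0],"yaw": -0.124,"hand": 60},
    {"delta_pos": [0,0,0],"yaw": -0.124,"hand": 60},
    {"delta_pos": [0,0,0],"yaw": -0.124,"hand": 60},
    {"delta_pos": [0,0,0],"yaw": -0.124,"hand": 60},
    {"delta_pos": [0,0,0],"yaw": -0.124,"hand": 60},
  ],
)

```text
clock: 1.35
eef_pos: [392.1, 296.1, 222.2]
eef_rot: [-3.141, 0.001, 0.83]
wrist_force: [-0.4, -0.3, 0.6]
finger_gap: 63.8
```

Request:
drive_tool(
  steps=[
    {"delta_pos": [0,0,0],"yaw": -0.124,"hand": 60},
    {"delta_pos": [0,0,0],"yaw": -0.124,"hand": 60},
    {"delta_pos": [0,0,0],"yaw": -0.124,"hand": 60},
    {"delta_pos": [0,0,0],"yaw": -0.124,"hand": 60},
    {"delta_pos": [0,0,0],"yaw": -0.124,"hand": 60},
  ],
)

```text
clock: 1.77
eef_pos: [392.0, 296.2, 222.2]
eef_rot: [3.141, 0.001, 0.21]
wrist_force: [-0.1, -0.8, 0.0]
finger_gap: 60.0
```

Request:
drive_tool(
  steps=[
    {"delta_pos": [0,0,0],"yaw": -0.12,"hand": 60},
    {"delta_pos": [0,0,0],"yaw": -0.12,"hand": 60},
    {"delta_pos": [0,0,0],"yaw": 0,"hand": 60},
  ],
)

```text
clock: 2.02
eef_pos: [392.0, 296.2, 222.2]
eef_rot: [3.141, 0.0, -0.03]
wrist_force: [-0.4, -0.5, -0.0]
finger_gap: 60.1
```

Run:
```python
from h import *
c=snap('wrist','w1.png'); print(c['intrinsics'],c['position'],c['attitude'])
print(manip.read_state())
```

```text
[[398.61241012   0.         322.39035861]
 [  0.         398.61241012 239.42327645]
 [  0.           0.           1.        ]] [475.95425727 293.2728879  384.04481632] [ 2.84694210e+00  1.21424650e-04 -1.60086855e+00]
{'clock': 2.0667, 'joints': array([5.72406043e-01, 1.69509363e-01, 1.68255963e+00, 3.10656372e-05,
       1.29014365e+00, 2.16554468e+00]), 'qd': array([-6.83647035e-04, -3.90069569e-04, -2.42884269e-03, -1.00979702e-03,
       -1.31251776e-05, -8.72873429e-02]), 'effort': array([-2.63979746e-02, -4.51951718e+01, -3.49786913e+01, -2.93394760e-02,
       -6.62989053e-02,  1.83977935e+00]), 'eef_pos': array([392.03709754, 296.16562221, 222.17612561]), 'eef_rot': array([ 3.14126999e+00,  5.30252950e-04, -2.23510050e-02]), 'wrist_force': array([-0.57764012, -0.04249997, -0.2081446 ]), 'moment': array([-0.06585288,  0.09456381,  0.02972693]), 'finger_gap': 60.04116283720877}
```

View pics/w1.png

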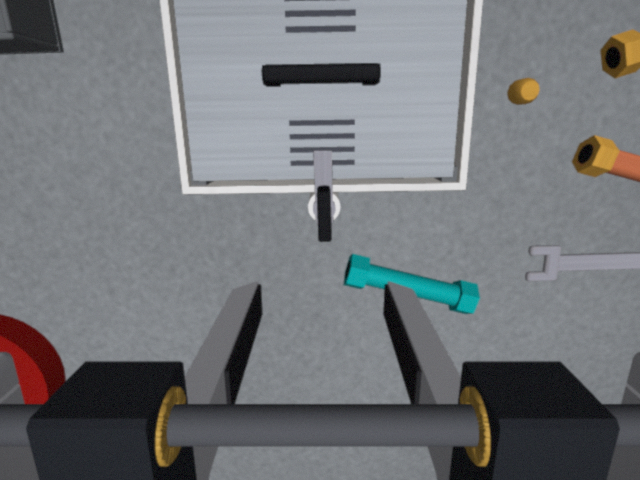

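The wrist view shows the fin at (323,213), the handle bar at (321,74) and the rim corners, with the tab over the cover.

Run:
```python
from h import *
v=V('w1.png'); P=v.cloud()
dark=v.f.max(2)<45
def comp(x0,x1,y0,y1,z,zmin,lab):
    m=np.zeros(dark.shape,bool); m[y0:y1,x0:x1]=dark[y0:y1,x0:x1]; m&=P[...,2]>zmin
    ys,xs=np.where(m); pts=np.array([v.at(a,b,z)[:2] for a,b in zip(xs,ys)],np.float32); r=cv2.minAreaRect(pts); print(lab,r,pts.mean(0))
comp(255,390,55,95,99,92,'handle')
comp(305,345,175,250,109,100,'fin')
for u,w in [(184,190),(465,186),(477,0),(163,0)]: print('rim',v.at(u,w,70)[:2])
for u,w in [(323,152)]: print('tip',v.at(u,w,78)[:2])
print(v.px([392,296.2,222-17]))
```

```text
handle ((504.528564453125, 293.4566955566406), (77.15000915527344, 11.280399322509766), 88.82782745361328) [504.58823 293.41006]
fin ((410.21722412109375, 294.29168701171875), (36.52340316772461, 8.225768089294434), 0.21926239132881165) [410.47177 294.2565 ]
rim [424.95382284 404.708175  ]
rim [421.45002179 182.07910532]
rim [551.61168954 183.3229072 ]
rim [558.19313002 401.88942527]
tip [451.80156438 293.5777807 ]
[321.616984   297.23927131]
```

Request:
drive_tool(
  steps=[
    {"delta_pos": [18,-2,-30],"yaw": 0.008,"hand": 45},
    {"delta_pos": [0,0,-35],"yaw": 0,"hand": 45},
    {"delta_pos": [0,0,-35],"yaw": 0,"hand": 45},
    {"delta_pos": [0,0,-20],"yaw": 0,"hand": 45},
    {"delta_pos": [0,0,0],"yaw": 0,"hand": 45},
  ],
)

```text
clock: 2.48
eef_pos: [408.3, 293.0, 98.4]
eef_rot: [3.138, 0.006, -0.012]
wrist_force: [-0.1, -0.4, 0.1]
finger_gap: 45.0
```

Request:
drive_tool(
  squeeze=10,
  steps=[
    {"delta_pos": [0,0,0],"yaw": 0,"hand": 4},
    {"delta_pos": [0,0,0],"yaw": 0,"hand": 4},
    {"delta_pos": [0,0,0],"yaw": 0,"hand": 4},
    {"delta_pos": [0,0,0],"yaw": 0,"hand": 4},
    {"delta_pos": [0,0,0],"yaw": 0,"hand": 4},
  ],
)

```text
clock: 2.9
eef_pos: [410.5, 294.5, 103.5]
eef_rot: [-3.141, -0.001, -0.016]
wrist_force: [-0.6, -0.4, -0.3]
finger_gap: 15.1
```

Request:
drive_tool(
  steps=[
    {"delta_pos": [0,0,0],"yaw": 0,"hand": 4},
    {"delta_pos": [0,0,0],"yaw": 0,"hand": 4},
    {"delta_pos": [0,0,0],"yaw": 0,"hand": 4},
  ],
)

```text
clock: 3.15
eef_pos: [410.4, 294.5, 103.2]
eef_rot: [-3.141, -0.001, -0.016]
wrist_force: [-1.4, 0.4, 6.5]
finger_gap: 9.9
```

Request:
drive_tool(
  steps=[
    {"delta_pos": [0,0,0],"yaw": 0.1,"hand": 4},
    {"delta_pos": [0,0,0],"yaw": 0.1,"hand": 4},
    {"delta_pos": [0,0,0],"yaw": 0.1,"hand": 4},
    {"delta_pos": [0,0,0],"yaw": 0.1,"hand": 4},
    {"delta_pos": [0,0,0],"yaw": 0.1,"hand": 4},
  ],
)

```text
clock: 3.57
eef_pos: [410.3, 295.0, 103.2]
eef_rot: [-3.14, -0.002, 0.489]
wrist_force: [-2.9, 5.6, 6.0]
finger_gap: 10.2
```

Request:
drive_tool(
  steps=[
    {"delta_pos": [0,0,0],"yaw": 0.1,"hand": 4},
    {"delta_pos": [0,0,0],"yaw": 0.1,"hand": 4},
    {"delta_pos": [0,0,0],"yaw": 0.1,"hand": 4},
    {"delta_pos": [0,0,0],"yaw": 0.1,"hand": 4},
    {"delta_pos": [0,0,0],"yaw": 0.1,"hand": 4},
  ],
)

```text
clock: 3.98
eef_pos: [409.9, 295.5, 103.2]
eef_rot: [-3.14, -0.002, 0.989]
wrist_force: [-6.6, 10.1, 7.0]
finger_gap: 9.9
```

Request:
drive_tool(
  steps=[
    {"delta_pos": [0,0,0],"yaw": 0.1,"hand": 4},
    {"delta_pos": [0,0,0],"yaw": 0.1,"hand": 4},
    {"delta_pos": [0,0,0],"yaw": 0.1,"hand": 4},
    {"delta_pos": [0,0,0],"yaw": 0.1,"hand": 4},
    {"delta_pos": [0,0,0],"yaw": 0.1,"hand": 4},
  ],
)

```text
clock: 4.4
eef_pos: [409.4, 295.6, 103.1]
eef_rot: [-3.14, -0.002, 1.489]
wrist_force: [-10.0, 10.5, 8.3]
finger_gap: 10.1
```

Request:
drive_tool(
  steps=[
    {"delta_pos": [0,0,0],"yaw": 0.06,"hand": 4},
    {"delta_pos": [0,0,0],"yaw": 0,"hand": 40},
    {"delta_pos": [0,0,0],"yaw": 0,"hand": 40},
    {"delta_pos": [0,0,0],"yaw": 0,"hand": 40},
    {"delta_pos": [0,0,0],"yaw": 0,"hand": 40},
  ],
)

```text
clock: 4.82
eef_pos: [410.2, 294.1, 102.3]
eef_rot: [-3.141, 0.0, 1.543]
wrist_force: [0.1, 0.1, 0.1]
finger_gap: 33.0
```

Request:
drive_tool(
  steps=[
    {"delta_pos": [0,0,30],"yaw": 0,"hand": 50},
    {"delta_pos": [0,0,40],"yaw": 0,"hand": 60},
    {"delta_pos": [0,0,10],"yaw": 0,"hand": 60},
    {"delta_pos": [0,0,0],"yaw": 0,"hand": 60},
    {"delta_pos": [0,0,0],"yaw": 0,"hand": 60},
  ],
)

```text
clock: 5.23
eef_pos: [410.2, 294.1, 182.3]
eef_rot: [3.141, -0.0, 1.543]
wrist_force: [-0.3, -0.6, -0.3]
finger_gap: 59.5
```

Run:
```python
from h import *
snap('wrist','w2.png'); snap('top','top2.png');
s=manip.read_state(); print(s['eef_pos'],s['eef_rot'],s['joints'])
```

```text
[409.72085673 293.86427489 181.04953708] [-3.13983501e+00  1.19426888e-03  1.54344534e+00] [ 5.49565243e-01  2.38847566e-01  1.69876669e+00 -4.52601675e-05
  1.20610296e+00  5.76933472e-01]
```

View pics/w2.png

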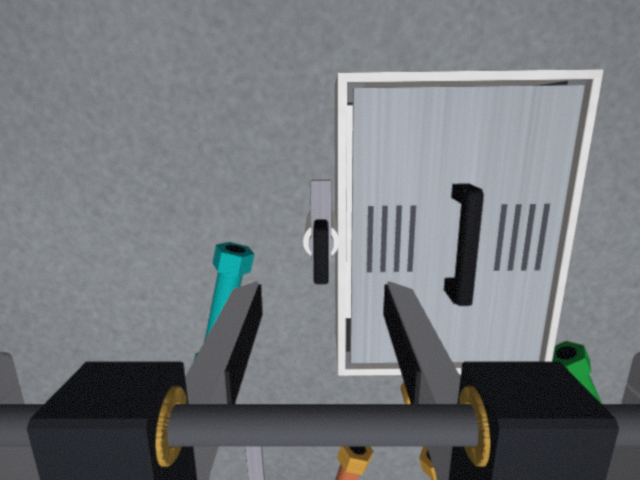

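View pics/top2.png

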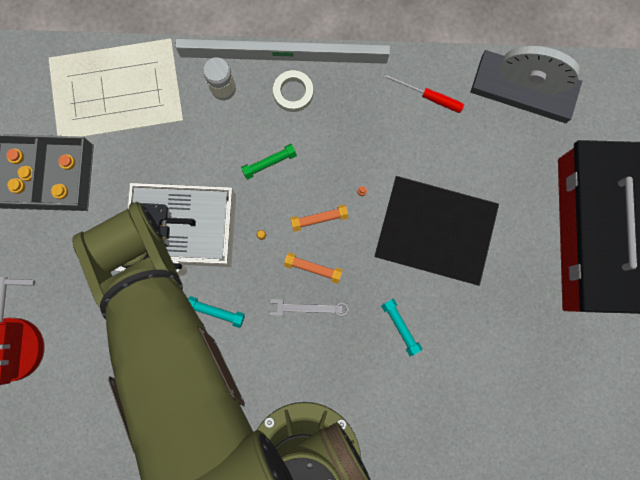

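The tab now stands along the wall at (320,230), clear of the cover, and the handle bar is at (467,244). I'll measure the handle.

Run:
```python
from h import *
v=V('w2.png'); P=v.cloud()
dark=v.f.max(2)<45
m=np.zeros(dark.shape,bool); m[175:315,440:490]=dark[175:315,440:490]; m&=P[...,2]>93
ys,xs=np.where(m); pts=np.array([v.at(a,b,99)[:2] for a,b in zip(xs,ys)],np.float32); print(cv2.minAreaRect(pts),pts.mean(0), np.median(P[m],0))
for u,w in [(339,374),(601,71),(339,74),(548,374)]: print(v.at(u,w,70)[:2])
```

```text
((501.7162780761719, 295.49627685546875), (78.24793243408203, 14.652094841003418), 88.94440460205078) [503.11322 297.08432] [503.22879787 297.77599698  98.20567312]
[419.43555825 182.99808936]
[589.82737975 403.00045499]
[422.87140162 405.80637803]
[586.62795709 178.37120144]
```

Request:
drive_tool(
  steps=[
    {"delta_pos": [35,0,0],"yaw": 0,"hand": 50},
    {"delta_pos": [35,0,-10],"yaw": 0.008,"hand": 50},
    {"delta_pos": [23,-0.5,-20],"yaw": 0,"hand": 50},
    {"delta_pos": [0,0,-30],"yaw": 0,"hand": 50},
    {"delta_pos": [0,0,0],"yaw": 0,"hand": 50},
  ],
)

```text
clock: 5.75
eef_pos: [501.3, 292.0, 115.4]
eef_rot: [-3.132, 0.005, 1.551]
wrist_force: [-1.0, 0.3, -1.1]
finger_gap: 50.1
```

Run:
```python
from h import *
snap('wrist','w3.png')
v=V('w3.png'); P=v.cloud()
dark=v.f.max(2)<45
m=dark&(abs(P[...,2]-97)<8); m[330:]=0
ys,xs=np.where(m); pts=np.array([v.at(a,b,99)[:2] for a,b in zip(xs,ys)],np.float32); print(cv2.minAreaRect(pts),pts.mean(0), np.median(P[m],0))
s=manip.read_state(); print(s['eef_pos'],s['eef_rot'])
```

```text
((464.291748046875, 306.39984130859375), (60.5684814453125, 125.93981170654297), 89.15056610107422) [464.26974 302.6211 ] [501.25177775 301.99883249  98.62415367]
[501.52877944 292.66586466 118.66071525] [-3.13473752  0.00359911  1.55114395]
```

View pics/w3.png

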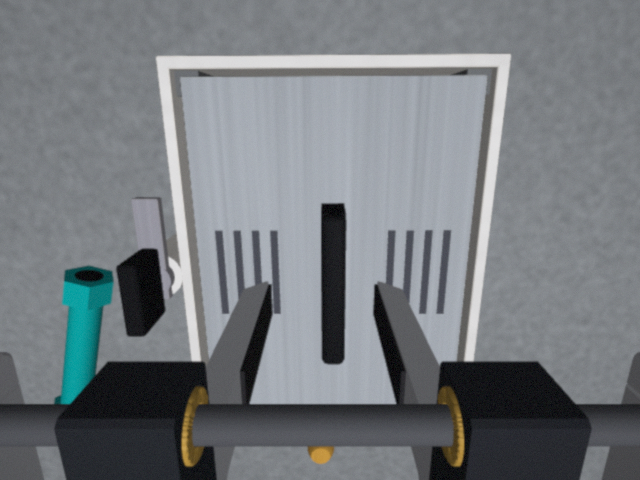

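Run:
```python
from h import *
v=V('w3.png'); print(v.at(333,205,99),v.at(333,363,99), v.px([503.5,293.5,99]))
for a in [(157,57),(510,55)]: print(v.at(*a,70))
```

```text
[505.83801459 338.87372381  99.        ] [504.80471445 255.79244755  99.        ] [329.36658834 296.25713561]
[423.06692365 406.20388448  70.        ]
[590.88867891 403.46203538  70.        ]
```

Request:
drive_tool(
  steps=[
    {"delta_pos": [1.5,1,-15],"yaw": 0,"hand": 45},
    {"delta_pos": [0,0,-15],"yaw": 0,"hand": 45},
    {"delta_pos": [0,0,0],"yaw": 0,"hand": 45},
    {"delta_pos": [0,0,0],"yaw": 0,"hand": 45},
  ],
)

```text
clock: 6.13
eef_pos: [504.3, 295.0, 93.4]
eef_rot: [-3.141, 0.0, 1.552]
wrist_force: [-0.7, 0.5, 0.6]
finger_gap: 44.9
```

Request:
drive_tool(
  squeeze=40,
  steps=[
    {"delta_pos": [0,0,0],"yaw": 0,"hand": 4},
    {"delta_pos": [0,0,0],"yaw": 0,"hand": 4},
    {"delta_pos": [0,0,0],"yaw": 0,"hand": 4},
    {"delta_pos": [0,0,0],"yaw": 0,"hand": 4},
    {"delta_pos": [0,0,0],"yaw": 0,"hand": 4},
  ],
)

```text
clock: 6.55
eef_pos: [504.8, 294.8, 92.9]
eef_rot: [3.141, -0.0, 1.552]
wrist_force: [0.5, -1.5, -0.0]
finger_gap: 15.3
```

Request:
drive_tool(
  steps=[
    {"delta_pos": [0,0,0],"yaw": 0,"hand": 4},
    {"delta_pos": [0,0,0],"yaw": 0,"hand": 4},
    {"delta_pos": [0,0,0],"yaw": 0,"hand": 4},
  ],
)

```text
clock: 6.8
eef_pos: [504.9, 294.8, 92.8]
eef_rot: [3.141, -0.0, 1.552]
wrist_force: [0.5, -1.0, 4.6]
finger_gap: 11.8
```

Request:
drive_tool(
  steps=[
    {"delta_pos": [0,0,8],"yaw": 0,"hand": 4},
    {"delta_pos": [0,0,12],"yaw": 0,"hand": 4},
    {"delta_pos": [0,0,20],"yaw": 0,"hand": 4},
    {"delta_pos": [0,0,25],"yaw": 0,"hand": 4},
    {"delta_pos": [0,0,25],"yaw": 0,"hand": 4},
  ],
)

```text
clock: 7.22
eef_pos: [504.2, 294.6, 183.9]
eef_rot: [-3.141, 0.0, 1.552]
wrist_force: [0.6, -0.6, -3.6]
finger_gap: 11.9
```

Run:
```python
from h import *
snap('side','s4.png'); snap('wrist','w4.png'); s=manip.read_state(); print(s['eef_pos'],s['eef_rot'],s['wrist_force'])
```

```text
[505.84033478 295.4459688  187.14081684] [ 3.13573674 -0.00317797  1.55189414] [ 0.21387472 -0.04958558 -3.6273824 ]
```

View pics/s4.png

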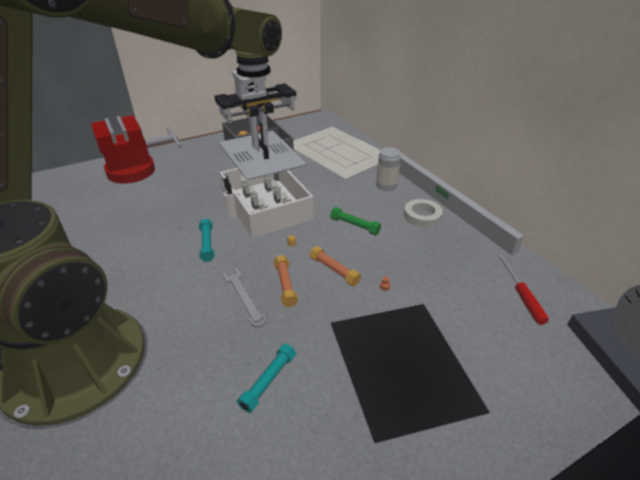

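View pics/w4.png

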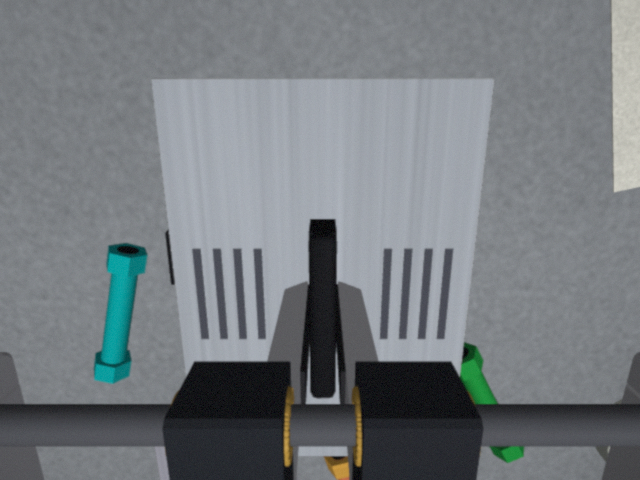

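Request:
drive_tool(
  steps=[
    {"delta_pos": [0,-15,0],"yaw": 0,"hand": 4},
    {"delta_pos": [0,-30,0],"yaw": -0.02,"hand": 4},
    {"delta_pos": [0,-40,0],"yaw": -0.02,"hand": 4},
    {"delta_pos": [0,-40,0],"yaw": -0.02,"hand": 4},
    {"delta_pos": [0,-40,0],"yaw": -0.02,"hand": 4},
  ],
)

```text
clock: 7.73
eef_pos: [503.3, 127.5, 180.9]
eef_rot: [-3.139, 0.001, 1.471]
wrist_force: [0.9, -0.2, -3.9]
finger_gap: 11.7
```

Request:
drive_tool(
  steps=[
    {"delta_pos": [0,-40,0],"yaw": -0.02,"hand": 4},
    {"delta_pos": [0,-40,0],"yaw": -0.02,"hand": 4},
    {"delta_pos": [0,-40,0],"yaw": -0.02,"hand": 4},
    {"delta_pos": [0,-40,0],"yaw": -0.02,"hand": 4},
    {"delta_pos": [0,-40,0],"yaw": -0.02,"hand": 4},
  ],
)

```text
clock: 8.15
eef_pos: [503.2, -72.5, 181.2]
eef_rot: [-3.139, 0.0, 1.371]
wrist_force: [0.8, 0.8, -3.5]
finger_gap: 11.8
```

Request:
drive_tool(
  steps=[
    {"delta_pos": [2,-40,0],"yaw": -0.02,"hand": 4},
    {"delta_pos": [3,-40,0],"yaw": -0.02,"hand": 4},
    {"delta_pos": [3,-40,0],"yaw": -0.005,"hand": 4},
    {"delta_pos": [2,-40,0],"yaw": 0,"hand": 4},
    {"delta_pos": [0,-20,0],"yaw": 0,"hand": 4},
  ],
)

```text
clock: 8.57
eef_pos: [513.1, -254.3, 180.7]
eef_rot: [-3.139, 0.0, 1.324]
wrist_force: [-1.1, 0.7, -3.4]
finger_gap: 12.1
```

Run:
```python
from h import *
snap('wrist','w5.png'); snap('top','top5.png'); s=manip.read_state(); print(s['eef_pos'],s['eef_rot'],s['wrist_force'])
```

```text
[ 512.99431902 -253.42298125  180.44855135] [-3.13870531e+00 -3.08547929e-04  1.32295133e+00] [ 0.15393084  0.9396686  -4.21132325]
```

View pics/w5.png

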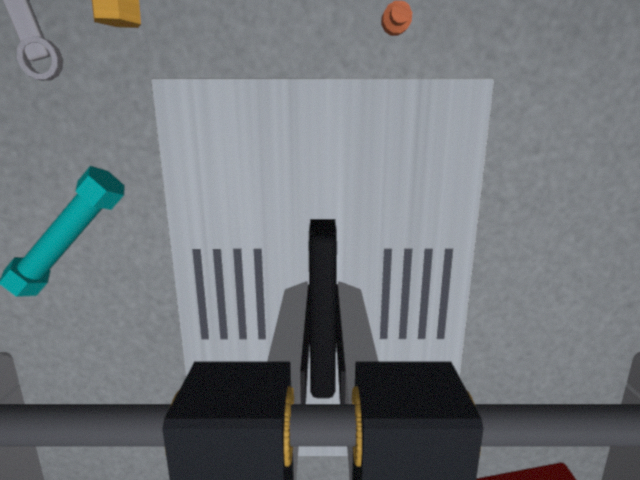

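View pics/top5.png

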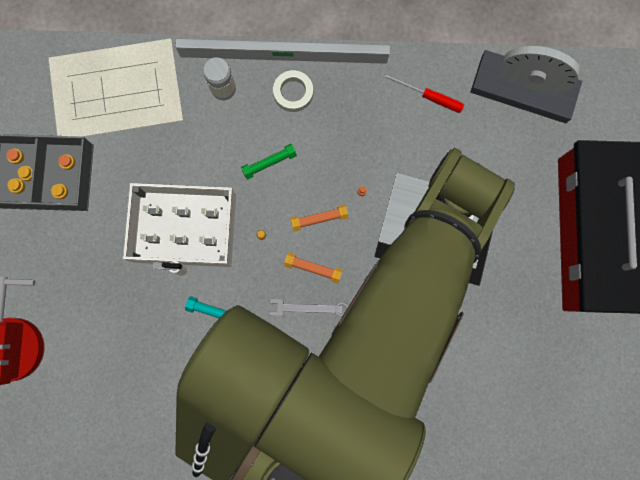

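Run:
```python
from h import *
v=V('s4.png'); q=np.array([v.at(*a,4)[:2] for a in [(331.5,323),(424,305.5),(487,411),(376,439.5)]]); print(q,q.mean(0))
v=V('top0.png'); q=np.array([v.at(*a,4)[:2] for a in [(397,177),(498,204),(481,284.5),(375,256)]]); print(q,q.mean(0))
# pipe in side/top
v=V('s4.png')
for a,b in [((319,254),(352,276)),((281,262),(289,297))]: print(v.at(*a,22),v.at(*b,22))
```

```text
[[ 454.76081043 -150.53253145]
 [ 642.95245763 -200.57551266]
 [ 583.72557461 -432.53492726]
 [ 398.57233863 -385.65505768]] [ 520.00279533 -292.32450726]
[[ 640.3580929  -198.27594683]
 [ 582.80911924 -434.44716462]
 [ 393.74588969 -392.60477116]
 [ 452.30136337 -149.43681081]] [ 517.3036163  -293.69117336]
[522.96640941  25.23966403  22.        ] [549.94827941 -72.00969699  22.        ]
[436.15259147  41.57508423  22.        ] [405.37669009 -63.49598537  22.        ]
```

Request:
drive_tool(
  steps=[
    {"delta_pos": [3,-20,-20],"yaw": 0.003,"hand": 4},
    {"delta_pos": [3,-18.5,-30],"yaw": 0,"hand": 4},
    {"delta_pos": [0,0,-35],"yaw": 0,"hand": 4},
    {"delta_pos": [0,0,-30],"yaw": 0,"hand": 4},
    {"delta_pos": [0,0,-15],"yaw": 0,"hand": 4},
  ],
)

```text
clock: 9.08
eef_pos: [518.0, -287.1, 47.3]
eef_rot: [-3.135, -0.002, 1.33]
wrist_force: [0.4, 0.4, -4.4]
finger_gap: 11.6
```

Request:
drive_tool(
  steps=[
    {"delta_pos": [0,0,-4],"yaw": 0,"hand": 4},
    {"delta_pos": [0,0,0],"yaw": 0,"hand": 4},
    {"delta_pos": [0,0,0],"yaw": 0,"hand": 4},
  ],
)

```text
clock: 9.33
eef_pos: [520.8, -288.6, 49.2]
eef_rot: [3.141, 0.0, 1.33]
wrist_force: [-1.0, 0.3, -3.4]
finger_gap: 11.6
```

Request:
drive_tool(
  steps=[
    {"delta_pos": [-1,-3,-8],"yaw": 0,"hand": 4},
    {"delta_pos": [0,0,-4],"yaw": 0,"hand": 4},
    {"delta_pos": [0,0,-3],"yaw": 0,"hand": 4},
    {"delta_pos": [0,0,0],"yaw": 0,"hand": 4},
    {"delta_pos": [0,0,0],"yaw": 0,"hand": 4},
  ],
)

```text
clock: 9.75
eef_pos: [519.7, -291.9, 33.7]
eef_rot: [3.141, 0.0, 1.33]
wrist_force: [-1.2, 0.5, -1.3]
finger_gap: 11.4
```

Request:
drive_tool(
  steps=[
    {"delta_pos": [0,0,-1],"yaw": 0,"hand": 4},
    {"delta_pos": [0,0,0],"yaw": 0,"hand": 4},
    {"delta_pos": [0,0,0],"yaw": 0,"hand": 4},
  ],
)

```text
clock: 10.0
eef_pos: [519.7, -291.9, 33.7]
eef_rot: [3.141, 0.0, 1.33]
wrist_force: [-5.9, 3.3, 10.9]
finger_gap: 11.2
```

Request:
drive_tool(
  steps=[
    {"delta_pos": [0,0,0.5],"yaw": 0,"hand": 40},
    {"delta_pos": [0,0,0],"yaw": 0,"hand": 40},
    {"delta_pos": [0,0,0],"yaw": 0,"hand": 40},
    {"delta_pos": [0,0,0],"yaw": 0,"hand": 40},
    {"delta_pos": [0,0,0],"yaw": 0,"hand": 40},
  ],
)

```text
clock: 10.42
eef_pos: [519.7, -291.8, 32.9]
eef_rot: [3.142, 0.0, 1.33]
wrist_force: [0.8, -0.0, -0.6]
finger_gap: 39.0
```

Request:
drive_tool(
  steps=[
    {"delta_pos": [0,0,35],"yaw": 0,"hand": 40},
    {"delta_pos": [0,0,40],"yaw": 0,"hand": 55},
    {"delta_pos": [-20,30,40],"yaw": 0,"hand": 55},
    {"delta_pos": [-20,40,10],"yaw": 0.1,"hand": 55},
    {"delta_pos": [-20,40,0],"yaw": 0.1,"hand": 55},
  ],
)

```text
clock: 10.83
eef_pos: [467.5, -194.8, 150.5]
eef_rot: [3.137, 0.002, 1.533]
wrist_force: [1.6, 0.4, -0.9]
finger_gap: 55.1
```

Request:
drive_tool(
  steps=[
    {"delta_pos": [0,30,0],"yaw": 0,"hand": 55},
    {"delta_pos": [0,0,0],"yaw": 0,"hand": 55},
  ],
)

```text
clock: 11.0
eef_pos: [466.7, -161.2, 148.6]
eef_rot: [3.141, -0.0, 1.533]
wrist_force: [-0.2, -0.4, 0.0]
finger_gap: 55.1
```

Run:
```python
from h import *
snap('wrist','w6.png'); snap('top','top6.png'); s=manip.read_state(); print(s['eef_pos'],s['eef_rot'],s['wrist_force'],s['joints'])
```

```text
[ 467.58721328 -164.37999304  148.40066004] [3.14083566e+00 3.93117088e-04 1.53125349e+00] [-0.58130964  0.32191026 -0.36831643] [-4.11919130e-01  2.56724365e-01  1.75885299e+00 -1.00582612e-04
  1.12516716e+00 -3.72333123e-01]
```

View pics/w6.png

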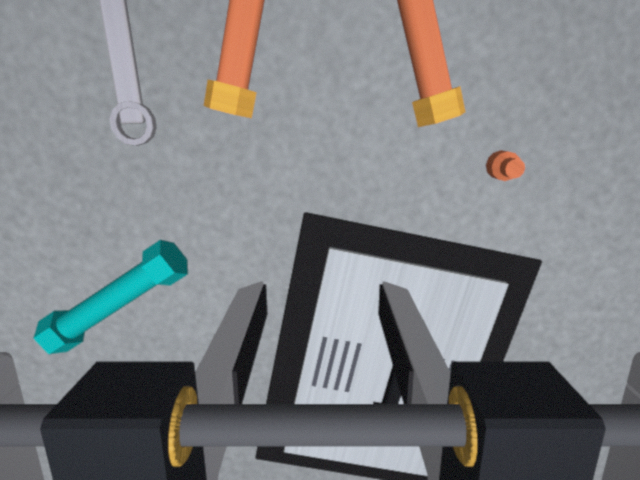

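View pics/top6.png

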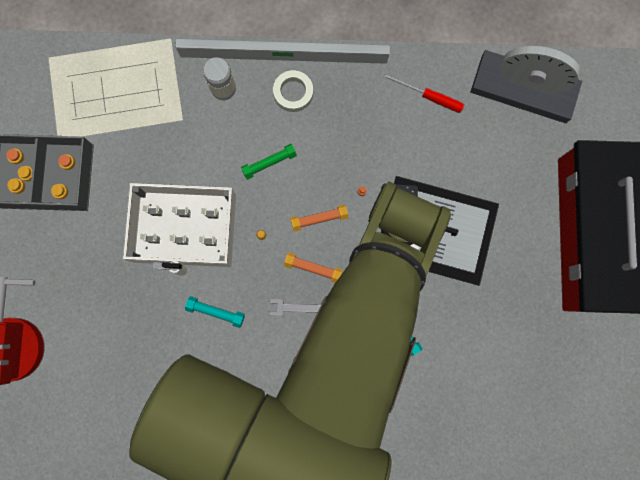

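The cover lies flat and centred on the mat, handle up. Now pipe A at (320,217): I'll move above it and look with the wrist camera.

Request:
drive_tool(
  steps=[
    {"delta_pos": [16,36,0],"yaw": 0.1,"hand": 55},
    {"delta_pos": [17,36,0],"yaw": 0.1,"hand": 55},
    {"delta_pos": [17,36,-8],"yaw": 0.11,"hand": 55},
    {"delta_pos": [17,37,-10],"yaw": 0,"hand": 55},
    {"delta_pos": [0,0,0],"yaw": 0,"hand": 55},
  ],
)

```text
clock: 11.52
eef_pos: [535.8, -16.0, 128.1]
eef_rot: [-3.14, -0.001, 1.843]
wrist_force: [-0.9, -0.2, -1.1]
finger_gap: 55.4
```

Request:
drive_tool(
  steps=[
    {"delta_pos": [0,0,0],"yaw": 0,"hand": 55},
  ],
)

```text
clock: 11.6
eef_pos: [534.7, -19.5, 129.0]
eef_rot: [-3.14, -0.0, 1.841]
wrist_force: [-0.2, -0.8, 0.4]
finger_gap: 55.0
```

Run:
```python
from h import *
snap('wrist','w7.png'); s=manip.read_state(); print(s['eef_pos'],s['eef_rot'])
v=V('w7.png'); f=cv2.cvtColor(v.f,cv2.COLOR_RGB2HSV); m=(f[...,0]<30)&(f[...,1]>120)&(f[...,2]>90)
print(v.px([535,-18,26]))
n,l,st,ce=cv2.connectedComponentsWithStats(m.astype(np.uint8))
for i in range(1,n):
    if st[i,4]>300:
        ys,xs=np.where(l==i); pts=np.array([v.at(a,b,22)[:2] for a,b in zip(xs,ys)],np.float32); print(ce[i],st[i],cv2.minAreaRect(pts))
```

```text
[534.48609701 -20.65359141 129.50920855] [-3.14064606e+00 -1.19359465e-04  1.83991615e+00]
[325.15902608 244.08574265]
[319.25265188  27.78399229] [ 303    8   33   40 1037] ((494.6654357910156, 112.45744323730469), (19.447660446166992, 21.325416564941406), 15.496800422668457)
[170.83388612 179.76451078] [ 111   85  125  185 7236] ((421.4776306152344, -8.782905578613281), (135.6107177734375, 33.0787353515625), 73.68907165527344)
[326.47291432 235.22102556] [ 302  147   50  183 6221] ((536.1991577148438, -19.105064392089844), (32.835391998291016, 134.33035278320312), 15.546101570129395)
[374.36439499 369.12100139] [362 352  26  37 719] ((600.3943481445312, -108.4878921508789), (19.534509658813477, 32.80292892456055), 17.154787063598633)
[178.05895439 429.84983315] [168 388  28  79 899] ((462.9003601074219, -203.8977813720703), (18.049266815185547, 81.02865600585938), 3.3816983699798584)
[471.304 434.098] [463 394  15  73 500] ((693.9502563476562, -142.55990600585938), (11.020666122436523, 73.52128601074219), 22.027929306030273)
```

View pics/w7.png

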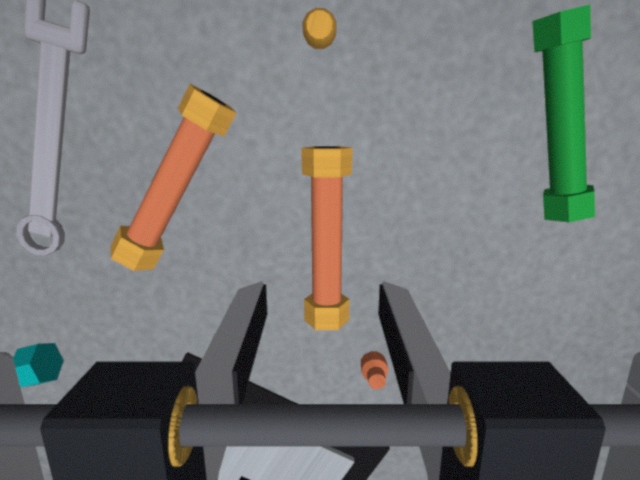

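Request:
drive_tool(
  steps=[
    {"delta_pos": [0.8,1,-35],"yaw": 0,"hand": 50},
    {"delta_pos": [0,0,-35],"yaw": 0,"hand": 50},
    {"delta_pos": [0,0,-20],"yaw": 0,"hand": 50},
    {"delta_pos": [0,0,-8],"yaw": 0,"hand": 50},
    {"delta_pos": [0,0,0],"yaw": 0,"hand": 50},
  ],
)

```text
clock: 12.07
eef_pos: [534.3, -20.5, 30.9]
eef_rot: [-3.139, -0.001, 1.838]
wrist_force: [0.0, 0.7, 0.2]
finger_gap: 50.4
```

Request:
drive_tool(
  steps=[
    {"delta_pos": [0,0,0],"yaw": 0,"hand": 50},
    {"delta_pos": [0,0,0],"yaw": 0,"hand": 50},
  ],
)

```text
clock: 12.23
eef_pos: [536.0, -19.8, 33.7]
eef_rot: [3.139, 0.001, 1.839]
wrist_force: [-0.9, -0.2, 0.2]
finger_gap: 49.4
```

Request:
drive_tool(
  steps=[
    {"delta_pos": [0,1,-8],"yaw": 0,"hand": 45},
    {"delta_pos": [0,0,-4],"yaw": 0,"hand": 45},
    {"delta_pos": [0,0,0],"yaw": 0,"hand": 30},
    {"delta_pos": [0,0,0],"yaw": 0,"hand": 30},
  ],
)

```text
clock: 12.57
eef_pos: [535.0, -18.1, 20.0]
eef_rot: [-3.141, -0.0, 1.84]
wrist_force: [-0.4, 0.6, 0.1]
finger_gap: 34.8
```

Run:
```python
from h import *
snap('wrist','w8.png'); s=manip.read_state(); print(s['eef_pos'],s['eef_rot'],s['finger_gap'])
```

```text
[535.07782078 -18.11067717  20.1302619 ] [-3.14156068e+00  2.20918732e-05  1.83995534e+00] 32.02645971420015
```

View pics/w8.png

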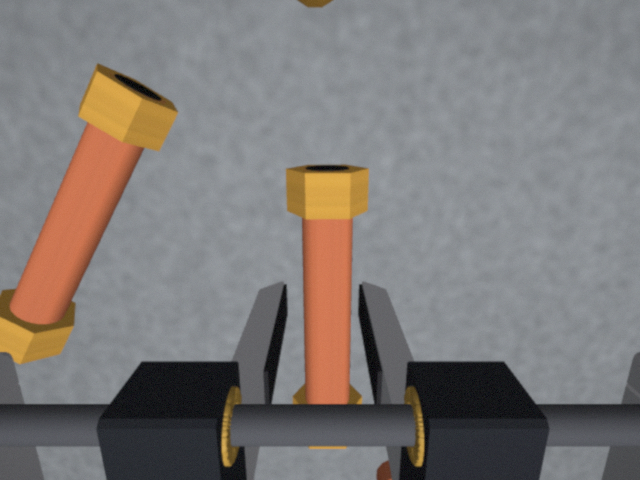

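Run:
```python
from h import *
v=V('w8.png'); d=np.array([np.cos(1.84),np.sin(1.84)]); t=np.array([535.08,-18.11])
for u,w,z in [(328,217,26),(328,217,30),(294,397,15),(303,386,23),(328,165,22.5),(328,449,15)]:
    p=v.at(u,w,z)[:2]; print(u,w,z,p,(p-t)@d)
```

```text
328 217 26 [523.57420072  27.63133699] 47.153998049772206
328 217 30 [523.26283386  28.5483159 ] 48.1207624601712
294 397 15 [532.93104815 -67.80205496] -47.33075246175204
303 386 23 [534.46044151 -54.46618544] -34.88196438904616
328 165 22.5 [518.14811285  47.16399347] 67.42629012004514
328 449 15 [557.86143891 -94.18760154] -79.39655405302851
```

Request:
drive_tool(
  squeeze=50,
  steps=[
    {"delta_pos": [0,0,0],"yaw": 0,"hand": 10},
    {"delta_pos": [0,0,0],"yaw": 0,"hand": 10},
    {"delta_pos": [0,0,0],"yaw": 0,"hand": 10},
    {"delta_pos": [0,0,0],"yaw": 0,"hand": 10},
    {"delta_pos": [0,0,0],"yaw": 0,"hand": 10},
  ],
)

```text
clock: 13.03
eef_pos: [535.3, -18.1, 20.3]
eef_rot: [3.141, 0.0, 1.84]
wrist_force: [1.2, 0.6, 1.2]
finger_gap: 21.0
```

Request:
drive_tool(
  steps=[
    {"delta_pos": [0,0,10],"yaw": 0,"hand": 10},
    {"delta_pos": [0,0,30],"yaw": 0,"hand": 10},
    {"delta_pos": [0,0,40],"yaw": 0,"hand": 10},
    {"delta_pos": [0,0,40],"yaw": 0.1,"hand": 10},
    {"delta_pos": [0,0,10],"yaw": 0.1,"hand": 10},
  ],
)

```text
clock: 13.45
eef_pos: [536.6, -18.3, 156.6]
eef_rot: [3.135, 0.004, 2.044]
wrist_force: [0.1, -0.5, -1.7]
finger_gap: 21.3
```

Request:
drive_tool(
  steps=[
    {"delta_pos": [-3,30,0],"yaw": 0.12,"hand": 10},
    {"delta_pos": [-4,35,0],"yaw": 0.12,"hand": 10},
    {"delta_pos": [-4,35,0],"yaw": 0.12,"hand": 10},
    {"delta_pos": [-4,35,0],"yaw": 0.12,"hand": 10},
    {"delta_pos": [-4,35,0],"yaw": 0.12,"hand": 10},
  ],
)

```text
clock: 13.87
eef_pos: [515.3, 153.3, 150.6]
eef_rot: [-3.141, -0.0, 2.645]
wrist_force: [0.7, -0.5, -2.1]
finger_gap: 21.0
```

Request:
drive_tool(
  steps=[
    {"delta_pos": [-4,35,0],"yaw": 0.12,"hand": 10},
    {"delta_pos": [-4,35,0],"yaw": 0.12,"hand": 10},
    {"delta_pos": [-4,35,0],"yaw": 0.12,"hand": 10},
    {"delta_pos": [0,25,0],"yaw": 0.12,"hand": 10},
    {"delta_pos": [0,0,0],"yaw": 0,"hand": 10},
  ],
)

```text
clock: 14.28
eef_pos: [503.0, 285.6, 150.4]
eef_rot: [3.141, -0.0, 3.131]
wrist_force: [0.6, -0.4, -2.1]
finger_gap: 20.8
```

Request:
drive_tool(
  steps=[
    {"delta_pos": [0,0,0],"yaw": 0,"hand": 10},
    {"delta_pos": [0,0,0],"yaw": 0,"hand": 10},
  ],
)

```text
clock: 14.45
eef_pos: [503.8, 281.3, 150.1]
eef_rot: [-3.141, -0.001, 3.118]
wrist_force: [-0.2, -0.8, -0.6]
finger_gap: 21.1
```

Run:
```python
from h import *
snap('wrist','w9.png'); snap('side','s9.png'); s=manip.read_state(); print(s['eef_pos'],s['eef_rot'],s['joints'])
```

```text
[504.14471993 280.8435564  150.21209705] [-3.14133120e+00 -2.52506057e-04  3.11749024e+00] [ 4.44842920e-01  4.26319978e-01  1.52351518e+00 -1.28193084e-04
  1.19210091e+00 -1.10180361e+00]
```

View pics/w9.png

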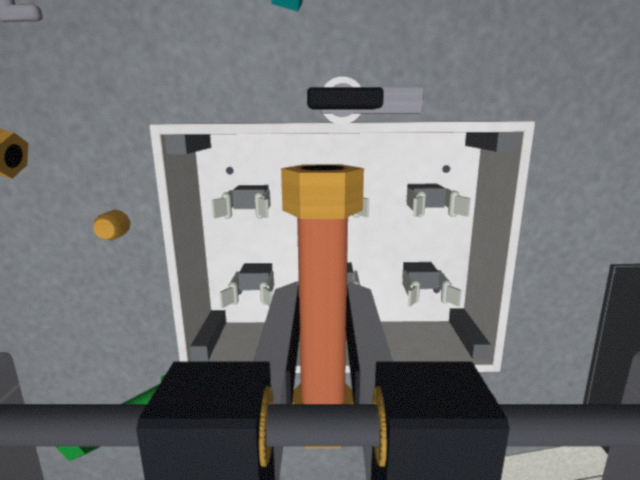

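```bash
python3 - <<'E'
from h import *
v=V('w9.png')
q=np.array([v.at(*a,70)[:2] for a in [(151,127),(533,122),(500,370),(185,370)]]); print(q,q.mean(0), np.degrees(np.arctan2(*(q[0]-q[1])[[0,1]])))
for a in [(223,206),(262,206),(421,206),(460,206),(229,295),(267,295),(414,296),(453,296)]: print(a,v.at(*a,56)[:2])
print(v.at(345,98,109),v.at(417,94,78))
E
python3 - <<'E'
import sys; sys.path.insert(0,'.')
import os; os.chdir('.')
from h import crop
crop('w9.png','c9.png',140,110,545,380,2)
E
```

```text
[[420.13842107 182.70176084]
 [422.53338296 405.58150438]
 [590.00004338 404.0125223 ]
 [584.83910935 182.33638238]] [504.37773919 293.65804248] -179.3843499429661
(223, 206) [470.96957729 216.66894676]
(262, 206) [471.56451428 242.18640971]
(421, 206) [473.9899421  346.21551743]
(460, 206) [474.58483762 371.7312017 ]
(229, 295) [534.45936722 214.81445114]
(267, 295) [535.07937676 241.42681197]
(414, 296) [538.24317123 344.40396244]
(453, 296) [538.87995006 371.73634429]
[408.60302825 294.06319804 109.        ] [406.00173796 335.5388401   78.        ]
```

View pics/c9.png

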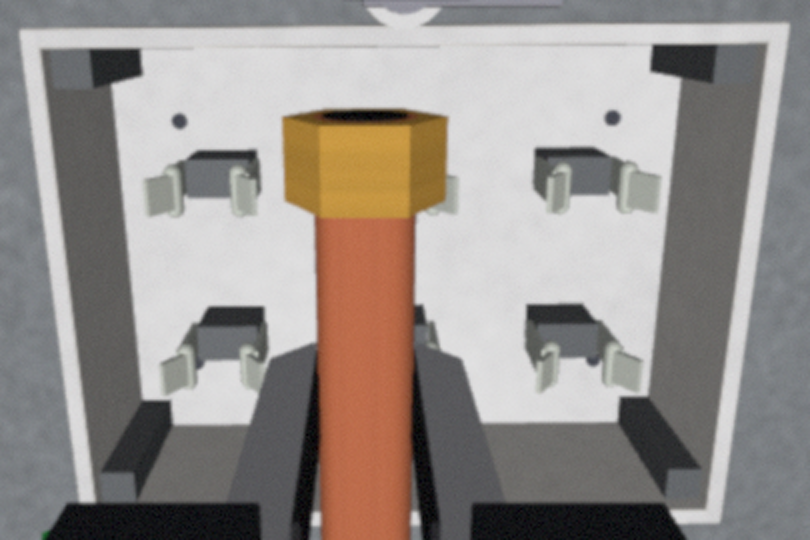

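Request:
drive_tool(
  steps=[
    {"delta_pos": [0.6,12.8,0],"yaw": 0.004,"hand": 10},
    {"delta_pos": [0,0,-25],"yaw": 0,"hand": 10},
    {"delta_pos": [0,0,-25],"yaw": 0,"hand": 10},
    {"delta_pos": [0,0,-15],"yaw": 0,"hand": 10},
    {"delta_pos": [0,0,0],"yaw": 0,"hand": 10},
  ],
)

```text
clock: 14.97
eef_pos: [503.4, 294.0, 81.9]
eef_rot: [-3.139, -0.005, 3.123]
wrist_force: [-0.5, 0.3, -1.5]
finger_gap: 20.8
```

Request:
drive_tool(
  steps=[
    {"delta_pos": [0,0,0],"yaw": 0,"hand": 10},
    {"delta_pos": [0,0,0],"yaw": 0,"hand": 10},
  ],
)

```text
clock: 15.13
eef_pos: [505.3, 295.0, 86.4]
eef_rot: [3.141, 0.001, 3.123]
wrist_force: [0.3, -0.7, -1.8]
finger_gap: 20.7
```

Run:
```python
from h import *
snap('wrist','w10.png'); s=manip.read_state(); print(s['eef_pos'],s['eef_rot'],s['wrist_force'])
v=V('w10.png')
for q in [(504.7,293.6,40)]: print(v.px(q))
```

```text
[505.33975663 294.99834777  86.57429275] [3.14057107e+00 1.91503535e-03 3.12344522e+00] [ 1.04846655  0.07835449 -1.43572078]
[320.44144041 277.30163873]
```

View pics/w10.png

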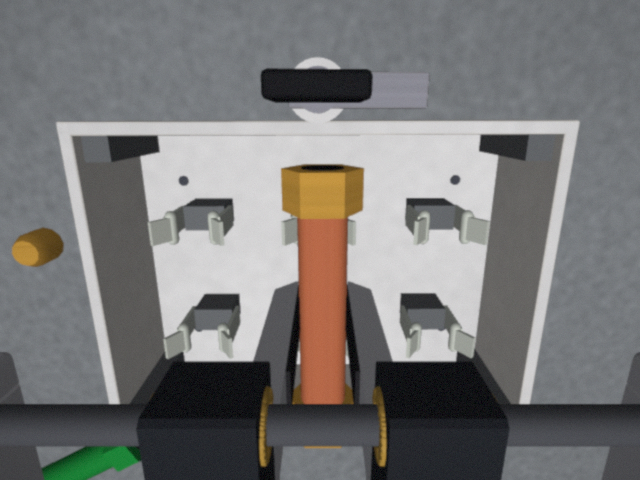

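Run:
```python
from h import *
v=V('w10.png')
for a in [(149,232),(489,232),(282,232),(356,232)]: print(a,v.at(*a,56)[:2])
for a in [(165,345),(474,343)]: print(a,v.at(*a,56)[:2])
for a in [(298,235),(346,235)]: print('tube',v.at(*a,81.6)[:2])
for a in [(183,181),(455,180)]: print('hole',v.at(*a,6)[:2])
for a in [(58,123),(578,122)]: print('rim',v.at(*a,70)[:2])
```

```text
(149, 232) [472.10177767 208.43350653]
(489, 232) [475.2783983  378.74904504]
(282, 232) [473.34355591 275.01184706]
(356, 232) [474.03493785 312.08051218]
(165, 345) [536.42466711 207.88001499]
(474, 343) [538.40651816 377.06140314]
tube [467.61427601 284.70461062]
tube [468.00410198 305.59380676]
hole [454.13058095 210.95399897]
hole [456.57722246 376.21747982]
rim [419.07546537 182.85917115]
rim [422.74631719 405.85297754]
```

Request:
drive_tool(
  steps=[
    {"delta_pos": [0,-1.7,-6],"yaw": 0,"hand": 10},
    {"delta_pos": [0,0,-6],"yaw": 0,"hand": 10},
    {"delta_pos": [0,0,-4],"yaw": 0,"hand": 10},
    {"delta_pos": [0,0,-2],"yaw": 0,"hand": 10},
    {"delta_pos": [0,0,0],"yaw": 0,"hand": 10},
  ],
)

```text
clock: 15.6
eef_pos: [504.4, 292.8, 66.4]
eef_rot: [-3.141, -0.001, 3.124]
wrist_force: [1.3, 0.2, -2.4]
finger_gap: 20.6
```

Request:
drive_tool(
  steps=[
    {"delta_pos": [0.6,0,-2],"yaw": -0.001,"hand": 10},
    {"delta_pos": [0,0,-2],"yaw": 0,"hand": 10},
    {"delta_pos": [0,0,-2],"yaw": 0,"hand": 10},
  ],
)

```text
clock: 15.85
eef_pos: [505.8, 293.2, 61.7]
eef_rot: [3.141, 0.001, 3.123]
wrist_force: [-0.8, 0.1, 9.6]
finger_gap: 21.0
```

Request:
drive_tool(
  steps=[
    {"delta_pos": [0,0,-2],"yaw": 0,"hand": 10},
    {"delta_pos": [0,0,-2],"yaw": 0,"hand": 10},
    {"delta_pos": [0,0,-2],"yaw": 0,"hand": 10},
  ],
)

```text
clock: 16.1
eef_pos: [506.2, 293.3, 56.3]
eef_rot: [3.14, 0.003, 3.123]
wrist_force: [0.0, -1.4, 6.1]
finger_gap: 21.2
```

Request:
drive_tool(
  steps=[
    {"delta_pos": [0,0,-2],"yaw": 0,"hand": 10},
    {"delta_pos": [0,0,-2],"yaw": 0,"hand": 10},
    {"delta_pos": [0,0,-2],"yaw": 0,"hand": 10},
  ],
)

```text
clock: 16.35
eef_pos: [505.4, 293.0, 49.1]
eef_rot: [3.141, 0.001, 3.123]
wrist_force: [0.4, -0.2, -1.4]
finger_gap: 20.5
```

Request:
drive_tool(
  steps=[
    {"delta_pos": [0,0,-2],"yaw": 0,"hand": 10},
    {"delta_pos": [0,0,-1],"yaw": 0,"hand": 10},
    {"delta_pos": [0,0,0],"yaw": 0,"hand": 10},
  ],
)

```text
clock: 16.6
eef_pos: [504.9, 292.8, 45.5]
eef_rot: [-3.141, -0.001, 3.123]
wrist_force: [0.3, -0.3, -2.7]
finger_gap: 21.0
```

Request:
drive_tool(
  steps=[
    {"delta_pos": [0,0,-1],"yaw": 0,"hand": 10},
    {"delta_pos": [0,0,0],"yaw": 0,"hand": 10},
  ],
)

```text
clock: 16.77
eef_pos: [505.1, 292.9, 45.2]
eef_rot: [-3.141, -0.0, 3.123]
wrist_force: [-2.8, -0.3, 0.8]
finger_gap: 21.2
```

Request:
drive_tool(
  steps=[
    {"delta_pos": [0,0,-1],"yaw": 0,"hand": 10},
    {"delta_pos": [0,0,-0.5],"yaw": 0,"hand": 10},
    {"delta_pos": [0,0,0],"yaw": 0,"hand": 10},
  ],
)

```text
clock: 17.02
eef_pos: [505.3, 293.0, 45.0]
eef_rot: [3.142, 0.0, 3.123]
wrist_force: [-9.9, -4.3, 18.0]
finger_gap: 20.9
```

Request:
drive_tool(
  steps=[
    {"delta_pos": [0,0,1.5],"yaw": 0,"hand": 36},
    {"delta_pos": [0,0,0],"yaw": 0,"hand": 36},
    {"delta_pos": [0,0,0],"yaw": 0,"hand": 36},
    {"delta_pos": [0,0,0],"yaw": 0,"hand": 36},
    {"delta_pos": [0,0,5],"yaw": 0,"hand": 36},
  ],
)

```text
clock: 17.43
eef_pos: [504.8, 292.7, 49.2]
eef_rot: [-3.141, -0.001, 3.123]
wrist_force: [-0.7, -0.3, -0.6]
finger_gap: 35.8
```

Request:
drive_tool(
  steps=[
    {"delta_pos": [0,0,15],"yaw": 0,"hand": 36},
    {"delta_pos": [0,0,30],"yaw": 0,"hand": 36},
    {"delta_pos": [0,0,40],"yaw": 0,"hand": 55},
    {"delta_pos": [0,0,20],"yaw": 0,"hand": 55},
    {"delta_pos": [0,0,0],"yaw": 0,"hand": 55},
  ],
)

```text
clock: 17.85
eef_pos: [506.9, 293.8, 160.4]
eef_rot: [3.138, 0.007, 3.123]
wrist_force: [-0.1, -0.1, 0.6]
finger_gap: 52.4
```

Run:
```python
from h import *
snap('wrist','w11.png'); snap('top','top11.png'); s=manip.read_state(); print(s['eef_pos'],s['eef_rot'],s['joints'])
v=V('w11.png'); P=v.cloud(); f=cv2.cvtColor(v.f,cv2.COLOR_RGB2HSV); m=(f[...,0]<14)&(f[...,1]>120)&(f[...,2]>90)&(P[...,2]<80); m[340:]=0
print(np.percentile(P[m][:,2],[50,90,98]), m.sum())
```

```text
[505.33153409 293.0075326  155.49433967] [3.14105809e+00 1.05833923e-03 3.12282847e+00] [ 4.62767557e-01  4.34848465e-01  1.49810350e+00 -1.75241929e-05
  1.20745512e+00 -1.08925865e+00]
[49.47607757 50.88543318 51.54827294] 3166
```

View pics/w11.png

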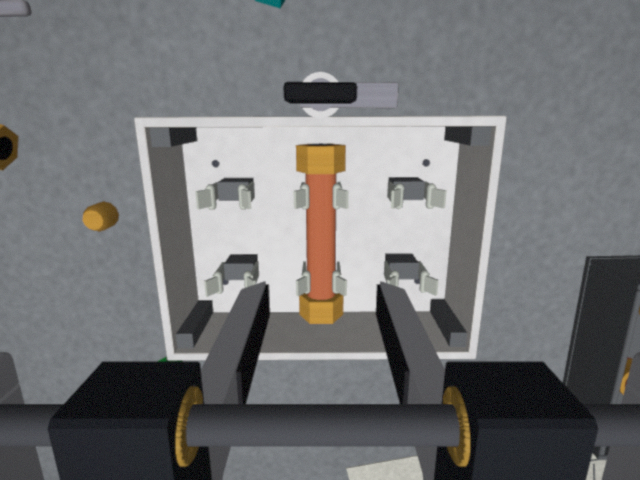

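View pics/top11.png

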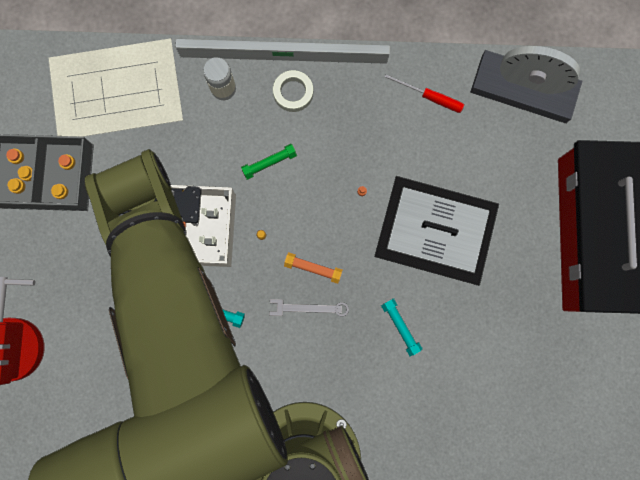

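Pipe A is seated: tube top at z≈51, so its axis is at about 40, and the nuts are outside the clips. Pipe B is still at (313,267), unmoved. Going there.

Request:
drive_tool(
  steps=[
    {"delta_pos": [-3,-15,0],"yaw": -0.1225,"hand": 55},
    {"delta_pos": [-8,-25,0],"yaw": -0.1225,"hand": 55},
    {"delta_pos": [-8,-25,0],"yaw": -0.1225,"hand": 55},
    {"delta_pos": [-8,-25,0],"yaw": -0.1225,"hand": 55},
    {"delta_pos": [-8,-25,0],"yaw": -0.1225,"hand": 55},
  ],
)

```text
clock: 18.37
eef_pos: [469.0, 176.7, 153.3]
eef_rot: [-3.139, -0.002, 2.504]
wrist_force: [0.8, -0.5, -1.0]
finger_gap: 54.9
```

Request:
drive_tool(
  steps=[
    {"delta_pos": [-8,-25,0],"yaw": -0.1225,"hand": 55},
    {"delta_pos": [-8,-25,0],"yaw": -0.1225,"hand": 55},
    {"delta_pos": [-8,-25,0],"yaw": -0.1225,"hand": 55},
    {"delta_pos": [-8,-25,0],"yaw": -0.1225,"hand": 55},
    {"delta_pos": [-8,-25,0],"yaw": -0.1225,"hand": 55},
  ],
)

```text
clock: 18.78
eef_pos: [429.0, 51.9, 153.7]
eef_rot: [-3.139, -0.001, 1.892]
wrist_force: [0.9, -0.2, 0.3]
finger_gap: 55.2
```

Request:
drive_tool(
  steps=[
    {"delta_pos": [-8,-25,0],"yaw": -0.1225,"hand": 55},
    {"delta_pos": [-2,-20,0],"yaw": -0.1225,"hand": 55},
    {"delta_pos": [0,-10,-10],"yaw": -0.1225,"hand": 55},
    {"delta_pos": [0,-6,-10],"yaw": -0.1225,"hand": 55},
    {"delta_pos": [0,0,0],"yaw": -0.12,"hand": 55},
  ],
)

```text
clock: 19.2
eef_pos: [418.8, -9.0, 132.3]
eef_rot: [-3.137, 0.001, 1.28]
wrist_force: [-0.2, 0.3, -0.3]
finger_gap: 54.6
```

Request:
drive_tool(
  steps=[
    {"delta_pos": [0,0,0],"yaw": 0,"hand": 55},
    {"delta_pos": [0,0,0],"yaw": 0,"hand": 55},
  ],
)

```text
clock: 19.37
eef_pos: [419.8, -8.0, 134.2]
eef_rot: [-3.14, 0.0, 1.291]
wrist_force: [0.1, 0.5, -0.3]
finger_gap: 54.9
```

Run:
```python
from h import *
snap('wrist','w12.png'); s=manip.read_state(); print(s['eef_pos'],s['eef_rot'])
v=V('w12.png'); f=cv2.cvtColor(v.f,cv2.COLOR_RGB2HSV); m=(f[...,0]<30)&(f[...,1]>120)&(f[...,2]>90)
n,l,st,ce=cv2.connectedComponentsWithStats(m.astype(np.uint8))
for i in range(1,n):
    if st[i,4]>3000:
        ys,xs=np.where(l==i); pts=np.array([v.at(a,b,22)[:2] for a,b in zip(xs,ys)],np.float32); print(ce[i],st[i],cv2.minAreaRect(pts))
```

```text
[419.99534482  -7.88635409 134.55177245] [-3.14053481e+00  1.86787891e-04  1.29240544e+00]
[324.11103701 233.1282094 ] [ 301  146   49  180 5998] ((419.81243896484375, -8.344375610351562), (134.18260192871094, 32.73146057128906), 73.59696960449219)
```

View pics/w12.png

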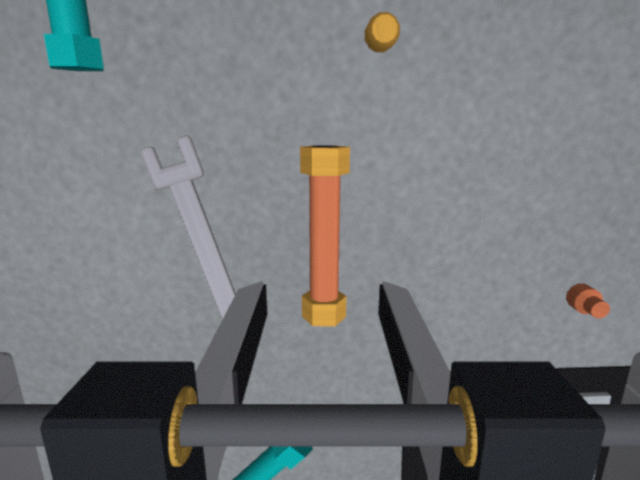

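Request:
drive_tool(
  steps=[
    {"delta_pos": [0.3,1.1,-35],"yaw": -0.006,"hand": 45},
    {"delta_pos": [0,0,-35],"yaw": 0,"hand": 45},
    {"delta_pos": [0,0,-24],"yaw": 0,"hand": 45},
    {"delta_pos": [0,0,-8],"yaw": 0,"hand": 45},
    {"delta_pos": [0,0,0],"yaw": 0,"hand": 45},
  ],
)

```text
clock: 19.83
eef_pos: [419.6, -6.7, 31.8]
eef_rot: [-3.138, 0.001, 1.285]
wrist_force: [0.3, 0.6, 0.0]
finger_gap: 45.2
```

Request:
drive_tool(
  steps=[
    {"delta_pos": [0,0,0],"yaw": 0,"hand": 45},
    {"delta_pos": [0,0,0],"yaw": 0,"hand": 45},
  ],
)

```text
clock: 20.0
eef_pos: [421.5, -7.0, 34.5]
eef_rot: [3.139, -0.0, 1.283]
wrist_force: [-0.6, -0.5, 0.1]
finger_gap: 44.9
```

Request:
drive_tool(
  steps=[
    {"delta_pos": [0,0.3,-8],"yaw": 0,"hand": 40},
    {"delta_pos": [0,0,-4.5],"yaw": 0,"hand": 40},
    {"delta_pos": [0,0,0],"yaw": 0,"hand": 32},
    {"delta_pos": [0,0,0],"yaw": 0,"hand": 32},
    {"delta_pos": [0,0,0],"yaw": 0,"hand": 32},
  ],
)

```text
clock: 20.42
eef_pos: [420.6, -6.7, 20.7]
eef_rot: [3.141, -0.0, 1.282]
wrist_force: [0.5, 0.2, 0.9]
finger_gap: 32.1
```

Run:
```python
from h import *
snap('wrist','w13.png'); s=manip.read_state(); print(s['eef_pos'],s['eef_rot'],s['finger_gap'])
```

```text
[420.64109295  -6.66124287  20.72423075] [ 3.14136026e+00 -1.34898347e-05  1.28189842e+00] 32.07473089641287
```

View pics/w13.png

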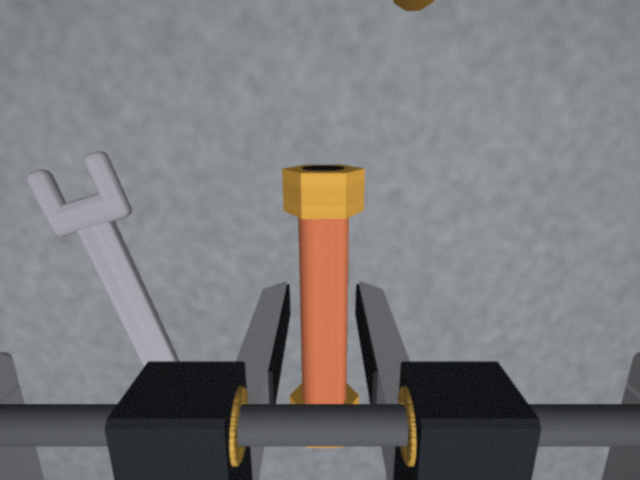

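Same geometry as the first grasp, with the far nut's inner edge at row 217. Closing and lifting.

Request:
drive_tool(
  squeeze=50,
  steps=[
    {"delta_pos": [0,0,-0.5],"yaw": 0.002,"hand": 10},
    {"delta_pos": [0,0,0],"yaw": 0,"hand": 10},
    {"delta_pos": [0,0,0],"yaw": 0,"hand": 10},
    {"delta_pos": [0,0,0],"yaw": 0,"hand": 10},
    {"delta_pos": [0,0,0],"yaw": 0,"hand": 10},
  ],
)

```text
clock: 20.88
eef_pos: [420.6, -6.7, 20.1]
eef_rot: [3.141, -0.0, 1.284]
wrist_force: [0.4, -0.6, 1.0]
finger_gap: 21.1
```

Request:
drive_tool(
  steps=[
    {"delta_pos": [0,0,10],"yaw": 0,"hand": 10},
    {"delta_pos": [0,0,30],"yaw": 0,"hand": 10},
    {"delta_pos": [0,0,40],"yaw": 0,"hand": 10},
    {"delta_pos": [0,0,40],"yaw": -0.12,"hand": 10},
    {"delta_pos": [0,0,10],"yaw": -0.12,"hand": 10},
  ],
)

```text
clock: 21.3
eef_pos: [422.1, -6.7, 156.0]
eef_rot: [3.135, -0.003, 1.039]
wrist_force: [0.5, -0.1, -0.3]
finger_gap: 21.3
```

Request:
drive_tool(
  steps=[
    {"delta_pos": [8,15,0],"yaw": -0.118,"hand": 10},
    {"delta_pos": [9,25,0],"yaw": -0.118,"hand": 10},
    {"delta_pos": [9,28,0],"yaw": -0.118,"hand": 10},
    {"delta_pos": [9,28,0],"yaw": -0.118,"hand": 10},
    {"delta_pos": [9,28,0],"yaw": -0.118,"hand": 10},
  ],
)

```text
clock: 21.72
eef_pos: [464.6, 118.7, 150.8]
eef_rot: [3.142, -0.0, 0.448]
wrist_force: [1.4, 0.2, -1.3]
finger_gap: 20.8
```

Request:
drive_tool(
  steps=[
    {"delta_pos": [9,28,0],"yaw": -0.118,"hand": 10},
    {"delta_pos": [10,28,0],"yaw": -0.118,"hand": 10},
    {"delta_pos": [10,28,0],"yaw": -0.118,"hand": 10},
    {"delta_pos": [9,20,0],"yaw": -0.116,"hand": 10},
    {"delta_pos": [0,0,0],"yaw": 0,"hand": 10},
  ],
)

```text
clock: 22.13
eef_pos: [503.0, 224.3, 150.5]
eef_rot: [-3.141, -0.0, -0.022]
wrist_force: [-0.5, 0.3, -1.4]
finger_gap: 21.0
```

Request:
drive_tool(
  steps=[
    {"delta_pos": [0,0,0],"yaw": 0,"hand": 10},
    {"delta_pos": [0,0,0],"yaw": 0,"hand": 10},
  ],
)

```text
clock: 22.3
eef_pos: [502.2, 220.9, 150.3]
eef_rot: [3.141, 0.0, -0.014]
wrist_force: [-0.2, 0.4, -1.1]
finger_gap: 20.8
```

Move to lane 0, hover and look.

Request:
drive_tool(
  steps=[
    {"delta_pos": [1.9,7.1,0],"yaw": -0.004,"hand": 10},
    {"delta_pos": [0,0,-25],"yaw": 0,"hand": 10},
    {"delta_pos": [0,0,-25],"yaw": 0,"hand": 10},
    {"delta_pos": [0,0,-14],"yaw": 0,"hand": 10},
    {"delta_pos": [0,0,0],"yaw": 0,"hand": 10},
  ],
)

```text
clock: 22.72
eef_pos: [503.1, 227.6, 83.4]
eef_rot: [3.14, 0.004, -0.02]
wrist_force: [-0.5, -0.1, -1.9]
finger_gap: 20.9
```

Request:
drive_tool(
  steps=[
    {"delta_pos": [0,0,0],"yaw": 0,"hand": 10},
    {"delta_pos": [0,0,0],"yaw": 0,"hand": 10},
    {"delta_pos": [0,0,0],"yaw": 0,"hand": 10},
  ],
)

```text
clock: 22.97
eef_pos: [505.1, 228.6, 87.5]
eef_rot: [-3.141, -0.002, -0.02]
wrist_force: [-0.1, -0.3, -1.8]
finger_gap: 20.9
```

Run:
```python
from h import *
snap('wrist','w14.png'); s=manip.read_state(); print(s['eef_pos'],s['eef_rot'],s['wrist_force'])
```

```text
[505.00464448 228.57965879  87.35539269] [-3.14085781e+00 -1.86526308e-03 -2.02236611e-02] [-0.72478434  0.03035106 -1.42845543]
```

View pics/w14.png

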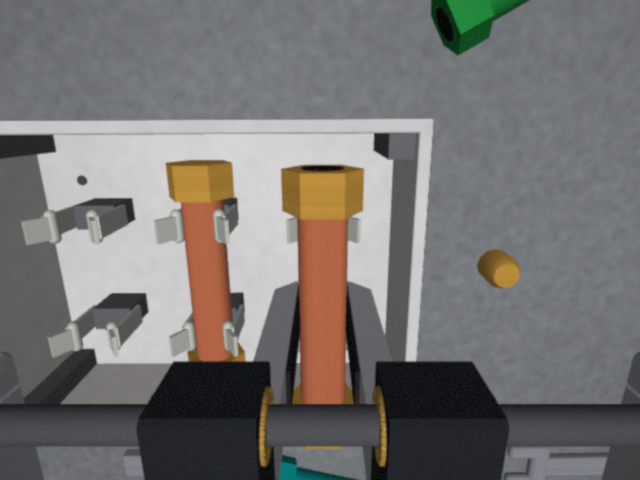

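Run:
```python
from h import *
v=V('w14.png')
print([v.at(*a,56)[:2] for a in [(288,230),(360,229)]])
print([v.at(*a,82.4)[:2] for a in [(298,235),(347,235)]])
```

```text
[array([535.71763116, 244.99529792]), array([535.51861153, 208.7523885 ])]
[array([540.58443448, 238.19064664]), array([540.1595386 , 216.80678819])]
```

Request:
drive_tool(
  steps=[
    {"delta_pos": [0,-0.7,-6],"yaw": 0.001,"hand": 10},
    {"delta_pos": [0,0,-6],"yaw": 0,"hand": 10},
    {"delta_pos": [0,0,-4],"yaw": 0,"hand": 10},
    {"delta_pos": [0,0,-3],"yaw": 0,"hand": 10},
    {"delta_pos": [0,0,0],"yaw": 0,"hand": 10},
  ],
)

```text
clock: 23.43
eef_pos: [504.1, 227.6, 66.1]
eef_rot: [3.141, 0.001, -0.019]
wrist_force: [-0.2, 0.9, -0.9]
finger_gap: 20.9
```

Request:
drive_tool(
  steps=[
    {"delta_pos": [0,0,-2],"yaw": 0,"hand": 10},
    {"delta_pos": [0,0,-2],"yaw": 0,"hand": 10},
    {"delta_pos": [0,0,-2],"yaw": 0,"hand": 10},
  ],
)

```text
clock: 23.68
eef_pos: [504.9, 228.0, 61.6]
eef_rot: [-3.141, -0.001, -0.019]
wrist_force: [-1.2, -0.7, 9.6]
finger_gap: 20.6
```

Request:
drive_tool(
  steps=[
    {"delta_pos": [0,0,-2],"yaw": 0,"hand": 10},
    {"delta_pos": [0,0,-2],"yaw": 0,"hand": 10},
    {"delta_pos": [0,0,-2],"yaw": 0,"hand": 10},
  ],
)

```text
clock: 23.93
eef_pos: [505.4, 228.1, 56.3]
eef_rot: [-3.141, -0.003, -0.019]
wrist_force: [0.5, 0.4, 8.3]
finger_gap: 20.8
```

Request:
drive_tool(
  steps=[
    {"delta_pos": [0,0,-2],"yaw": 0,"hand": 10},
    {"delta_pos": [0,0,-2],"yaw": 0,"hand": 10},
    {"delta_pos": [0,0,-2],"yaw": 0,"hand": 10},
  ],
)

```text
clock: 24.18
eef_pos: [504.7, 227.9, 49.2]
eef_rot: [-3.141, -0.001, -0.019]
wrist_force: [0.2, 0.7, -0.5]
finger_gap: 20.5
```

Request:
drive_tool(
  steps=[
    {"delta_pos": [0,0,-2],"yaw": 0,"hand": 10},
    {"delta_pos": [0,0,-1],"yaw": 0,"hand": 10},
    {"delta_pos": [0,0,-1],"yaw": 0,"hand": 10},
    {"delta_pos": [0,0,0],"yaw": 0,"hand": 10},
  ],
)

```text
clock: 24.52
eef_pos: [504.2, 227.7, 45.1]
eef_rot: [3.141, 0.001, -0.019]
wrist_force: [-2.3, -1.2, 3.4]
finger_gap: 20.8
```

Request:
drive_tool(
  steps=[
    {"delta_pos": [0,0,-1],"yaw": 0,"hand": 10},
    {"delta_pos": [0,0,-0.5],"yaw": 0,"hand": 10},
    {"delta_pos": [0,0,0],"yaw": 0,"hand": 10},
  ],
)

```text
clock: 24.77
eef_pos: [504.4, 227.7, 44.9]
eef_rot: [3.141, 0.0, -0.019]
wrist_force: [-10.7, -3.3, 19.4]
finger_gap: 21.1
```

Request:
drive_tool(
  steps=[
    {"delta_pos": [0,0,1.5],"yaw": 0,"hand": 36},
    {"delta_pos": [0,0,0],"yaw": 0,"hand": 36},
    {"delta_pos": [0,0,0],"yaw": 0,"hand": 36},
    {"delta_pos": [0,0,0],"yaw": 0,"hand": 36},
    {"delta_pos": [0,0,5],"yaw": 0,"hand": 36},
  ],
)

```text
clock: 25.18
eef_pos: [503.9, 227.5, 49.2]
eef_rot: [3.141, 0.002, -0.019]
wrist_force: [-1.0, 0.1, 1.5]
finger_gap: 35.8
```

Request:
drive_tool(
  steps=[
    {"delta_pos": [0,0,15],"yaw": 0,"hand": 36},
    {"delta_pos": [0,0,30],"yaw": 0,"hand": 36},
    {"delta_pos": [0,0,40],"yaw": 0,"hand": 45},
    {"delta_pos": [0,0,20],"yaw": 0,"hand": 45},
    {"delta_pos": [0,0,0],"yaw": 0,"hand": 45},
  ],
)

```text
clock: 25.6
eef_pos: [506.2, 228.4, 160.2]
eef_rot: [-3.139, -0.007, -0.019]
wrist_force: [-0.0, -0.9, 1.0]
finger_gap: 45.0
```

Run:
```python
from h import *
snap('wrist','w15.png'); s=manip.read_state(); print(s['eef_pos'],s['eef_rot'])
v=V('w15.png'); P=v.cloud(); f=cv2.cvtColor(v.f,cv2.COLOR_RGB2HSV); m=(f[...,0]<14)&(f[...,1]>120)&(f[...,2]>90)&(P[...,2]<80); m[340:]=0
n,l,st,ce=cv2.connectedComponentsWithStats(m.astype(np.uint8))
for i in range(1,n):
    if st[i,4]>300: print(ce[i],np.percentile(P[l==i][:,2],[50,90,98]))
```

```text
[505.27836528 228.07384821 157.37121163] [-3.14005761 -0.00396627 -0.01917027]
[234.43109079 242.18582626] [49.58478678 50.97521907 51.58856658]
[323.80961601 242.77057115] [49.53931151 50.92434744 51.49627925]
```

View pics/w15.png

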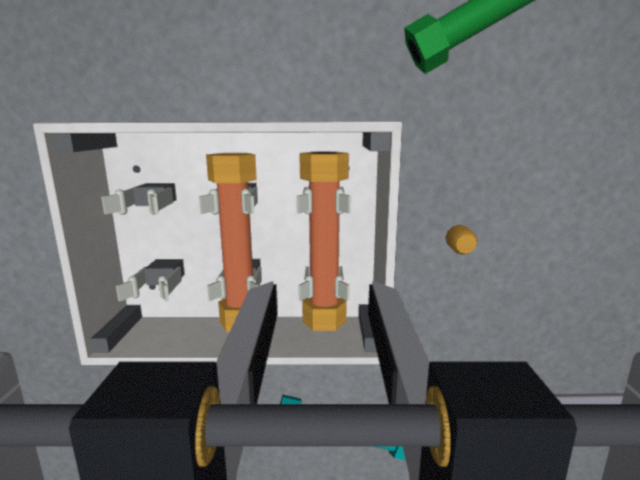

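Both pipes sit at equal height (tube tops z≈51), inside both clips and with nuts outside. No further copper pipe is on the bench. Now the cover.

Request:
drive_tool(
  steps=[
    {"delta_pos": [0,-20,0],"yaw": 0.1226,"hand": 45},
    {"delta_pos": [1,-35,0],"yaw": 0.1226,"hand": 45},
    {"delta_pos": [1,-40,0],"yaw": 0.1226,"hand": 45},
    {"delta_pos": [1,-40,0],"yaw": 0.1226,"hand": 45},
    {"delta_pos": [1,-40,0],"yaw": 0.1226,"hand": 45},
  ],
)

```text
clock: 26.07
eef_pos: [507.7, 60.9, 153.7]
eef_rot: [-3.141, 0.002, 0.57]
wrist_force: [0.6, 0.6, 1.1]
finger_gap: 45.3
```

Request:
drive_tool(
  steps=[
    {"delta_pos": [1,-40,0],"yaw": 0.1226,"hand": 45},
    {"delta_pos": [1,-40,0],"yaw": 0.1226,"hand": 45},
    {"delta_pos": [1,-40,0],"yaw": 0.1226,"hand": 45},
    {"delta_pos": [1,-40,0],"yaw": 0.1226,"hand": 45},
    {"delta_pos": [1,-40,0],"yaw": 0.1226,"hand": 45},
  ],
)

```text
clock: 26.48
eef_pos: [512.9, -123.1, 153.8]
eef_rot: [-3.14, 0.0, 1.133]
wrist_force: [0.3, 0.6, 0.3]
finger_gap: 44.7
```

Request:
drive_tool(
  steps=[
    {"delta_pos": [1,-40,0],"yaw": 0.1226,"hand": 45},
    {"delta_pos": [1,-40,0],"yaw": 0,"hand": 45},
    {"delta_pos": [1,-30,0],"yaw": 0,"hand": 45},
    {"delta_pos": [2,-20,0],"yaw": 0,"hand": 45},
    {"delta_pos": [0,0,0],"yaw": 0,"hand": 45},
  ],
)

```text
clock: 26.9
eef_pos: [517.9, -252.6, 153.3]
eef_rot: [-3.14, 0.0, 1.241]
wrist_force: [-0.4, 0.5, 0.2]
finger_gap: 44.7
```

Request:
drive_tool(
  steps=[
    {"delta_pos": [0,0,0],"yaw": 0,"hand": 45},
    {"delta_pos": [0,0,0],"yaw": 0,"hand": 45},
  ],
)

```text
clock: 27.07
eef_pos: [518.4, -248.6, 154.1]
eef_rot: [-3.14, -0.0, 1.244]
wrist_force: [0.5, 0.6, 0.3]
finger_gap: 45.2
```

Request:
drive_tool(
  steps=[
    {"delta_pos": [1.3,-30,0],"yaw": 0.086,"hand": 45},
    {"delta_pos": [0,-13,-20],"yaw": 0,"hand": 45},
    {"delta_pos": [0,0,-35],"yaw": 0,"hand": 45},
    {"delta_pos": [0,0,-20],"yaw": 0,"hand": 45},
    {"delta_pos": [0,0,0],"yaw": 0,"hand": 45},
  ],
)

```text
clock: 27.48
eef_pos: [518.3, -290.1, 75.5]
eef_rot: [-3.135, -0.003, 1.331]
wrist_force: [-0.9, 0.1, 0.1]
finger_gap: 44.9
```

Request:
drive_tool(
  steps=[
    {"delta_pos": [0,0,0],"yaw": 0,"hand": 45},
    {"delta_pos": [0,0,0],"yaw": 0,"hand": 45},
  ],
)

```text
clock: 27.65
eef_pos: [520.9, -292.1, 81.7]
eef_rot: [3.14, 0.001, 1.331]
wrist_force: [0.6, -0.4, 0.5]
finger_gap: 44.8
```

Run:
```python
from h import *
snap('wrist','w16.png'); s=manip.read_state(); print(s['eef_pos'],s['eef_rot'])
```

```text
[ 520.97864866 -292.28246949   82.0104464 ] [3.13908794e+00 8.54582050e-04 1.33095712e+00]
```

View pics/w16.png

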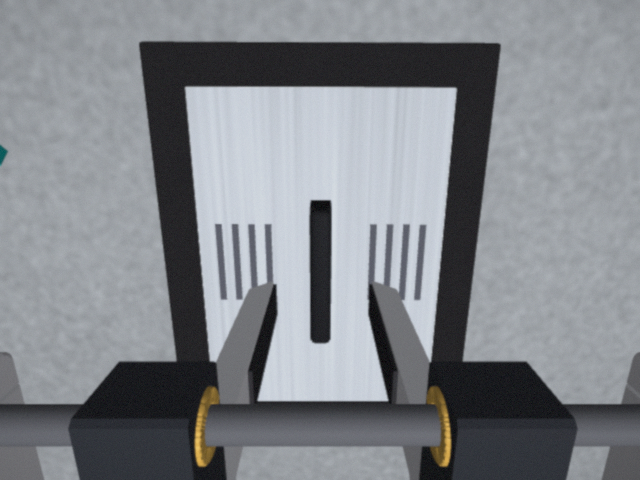

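The handle is centred between the fingers. Going down to grip.

Request:
drive_tool(
  steps=[
    {"delta_pos": [-1,0,-20],"yaw": 0,"hand": 42},
    {"delta_pos": [0,0,-18],"yaw": 0,"hand": 42},
    {"delta_pos": [0,0,-8],"yaw": 0,"hand": 42},
    {"delta_pos": [0,0,0],"yaw": 0,"hand": 42},
    {"delta_pos": [0,0,0],"yaw": 0,"hand": 42},
  ],
)

```text
clock: 28.12
eef_pos: [519.5, -292.6, 35.2]
eef_rot: [3.141, 0.0, 1.33]
wrist_force: [0.1, 0.8, 0.8]
finger_gap: 41.8
```

Request:
drive_tool(
  squeeze=40,
  steps=[
    {"delta_pos": [0,0.5,-1.5],"yaw": 0,"hand": 42},
    {"delta_pos": [0,0,0],"yaw": 0,"hand": 4},
    {"delta_pos": [0,0,0],"yaw": 0,"hand": 4},
    {"delta_pos": [0,0,0],"yaw": 0,"hand": 4},
    {"delta_pos": [0,0,0],"yaw": 0,"hand": 4},
  ],
)

```text
clock: 28.53
eef_pos: [519.2, -292.0, 32.9]
eef_rot: [3.141, 0.0, 1.33]
wrist_force: [-0.1, -0.3, -0.8]
finger_gap: 18.9
```

Request:
drive_tool(
  steps=[
    {"delta_pos": [0,0,0],"yaw": 0,"hand": 4},
    {"delta_pos": [0,0,0],"yaw": 0,"hand": 4},
    {"delta_pos": [0,0,0],"yaw": 0,"hand": 4},
    {"delta_pos": [0,0,0],"yaw": 0,"hand": 4},
  ],
)

```text
clock: 28.87
eef_pos: [519.2, -292.0, 32.8]
eef_rot: [3.141, 0.0, 1.33]
wrist_force: [0.3, -0.0, 2.9]
finger_gap: 11.8
```

Request:
drive_tool(
  steps=[
    {"delta_pos": [0,0,10],"yaw": 0,"hand": 4},
    {"delta_pos": [0,0,25],"yaw": 0,"hand": 4},
    {"delta_pos": [0,0,40],"yaw": 0,"hand": 4},
    {"delta_pos": [0,0,40],"yaw": 0,"hand": 4},
    {"delta_pos": [0,0,40],"yaw": 0,"hand": 4},
  ],
)

```text
clock: 29.28
eef_pos: [518.4, -291.6, 189.5]
eef_rot: [-3.14, -0.0, 1.33]
wrist_force: [0.8, -0.9, -3.6]
finger_gap: 11.7
```

Request:
drive_tool(
  steps=[
    {"delta_pos": [0,15,0],"yaw": 0.02,"hand": 4},
    {"delta_pos": [-1,30,0],"yaw": 0.02,"hand": 4},
    {"delta_pos": [-1,40,0],"yaw": 0.02,"hand": 4},
    {"delta_pos": [-1,40,0],"yaw": 0.02,"hand": 4},
    {"delta_pos": [-1,40,0],"yaw": 0.02,"hand": 4},
  ],
)

```text
clock: 29.7
eef_pos: [514.1, -125.1, 187.2]
eef_rot: [-3.141, -0.0, 1.431]
wrist_force: [1.2, 1.4, -2.9]
finger_gap: 11.5
```

Request:
drive_tool(
  steps=[
    {"delta_pos": [-1,40,0],"yaw": 0.02,"hand": 4},
    {"delta_pos": [-1,40,0],"yaw": 0.02,"hand": 4},
    {"delta_pos": [-1,40,0],"yaw": 0.02,"hand": 4},
    {"delta_pos": [-1,40,0],"yaw": 0.02,"hand": 4},
    {"delta_pos": [-1,40,0],"yaw": 0.02,"hand": 4},
  ],
)

```text
clock: 30.12
eef_pos: [509.1, 75.1, 187.4]
eef_rot: [-3.141, 0.0, 1.531]
wrist_force: [0.1, 0.5, -3.7]
finger_gap: 11.5
```

Request:
drive_tool(
  steps=[
    {"delta_pos": [-1,40,0],"yaw": 0.02,"hand": 4},
    {"delta_pos": [-1,40,0],"yaw": 0,"hand": 4},
    {"delta_pos": [-1,40,0],"yaw": 0,"hand": 4},
    {"delta_pos": [-1,40,0],"yaw": 0,"hand": 4},
    {"delta_pos": [0,35,0],"yaw": 0,"hand": 4},
  ],
)

```text
clock: 30.53
eef_pos: [504.9, 270.5, 187.3]
eef_rot: [-3.141, 0.0, 1.551]
wrist_force: [0.7, -1.8, -4.2]
finger_gap: 11.5
```

Request:
drive_tool(
  steps=[
    {"delta_pos": [0,25,0],"yaw": 0,"hand": 4},
    {"delta_pos": [0,0,0],"yaw": 0,"hand": 4},
    {"delta_pos": [0,0,0],"yaw": 0,"hand": 4},
  ],
)

```text
clock: 30.78
eef_pos: [505.2, 294.0, 186.9]
eef_rot: [-3.14, 0.001, 1.552]
wrist_force: [-0.2, -0.5, -4.1]
finger_gap: 11.7
```

Request:
drive_tool(
  steps=[
    {"delta_pos": [0,0,-20],"yaw": 0,"hand": 4},
    {"delta_pos": [0,0,-25],"yaw": 0,"hand": 4},
    {"delta_pos": [0,0,-20],"yaw": 0,"hand": 4},
    {"delta_pos": [0,0,-8],"yaw": 0,"hand": 4},
    {"delta_pos": [0,0,0],"yaw": 0,"hand": 4},
  ],
)

```text
clock: 31.2
eef_pos: [505.3, 291.8, 112.8]
eef_rot: [-3.138, 0.002, 1.549]
wrist_force: [0.4, -0.7, -3.4]
finger_gap: 11.7
```

Request:
drive_tool(
  steps=[
    {"delta_pos": [0,0,0],"yaw": 0,"hand": 4},
    {"delta_pos": [0,0,0],"yaw": 0,"hand": 4},
    {"delta_pos": [0,0,0],"yaw": 0,"hand": 4},
  ],
)

```text
clock: 31.45
eef_pos: [506.6, 293.1, 116.0]
eef_rot: [3.14, -0.001, 1.55]
wrist_force: [0.1, -0.0, -4.1]
finger_gap: 11.4
```

Run:
```python
from h import *
snap('wrist','w17.png'); s=manip.read_state(); print(s['eef_pos'],s['eef_rot'],s['wrist_force'])
```

```text
[506.51762455 293.13325848 115.78574102] [ 3.13995700e+00 -8.59765455e-04  1.54994294e+00] [ 0.54767105  0.42393618 -3.9634343 ]
```

View pics/w17.png

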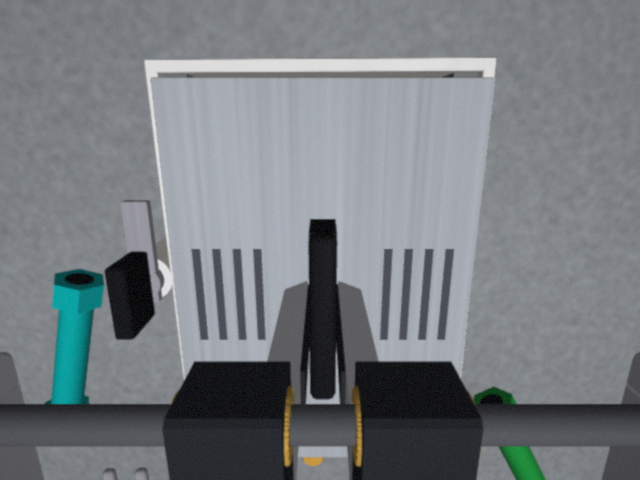

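Run:
```python
from h import *
v=V('w17.png'); zt=92.9
q=[v.at(*a,zt)[:2] for a in [(152.5,79),(493.5,78),(322,457.5)]]; print('plate',q)
r=[v.at(*a,70)[:2] for a in [(145.5,61),(495.5,59)]]; print('rim',r)
ax=np.radians(-1.05); ey=np.array([-np.sin(ax),np.cos(ax)])
print('plate centre',(q[0]+q[1])/2-103*ey,'box centre',(r[0]+r[1])/2-113*ey)
```

```text
plate [array([434.32153861, 395.6994073 ]), array([581.73280382, 393.04460774]), array([503.23442863, 189.53774848])]
rim [array([423.11868589, 406.04870884]), array([591.05529684, 403.45929504])]
plate centre [506.13970328 291.38930283] box centre [505.01627412 291.77297641]
```

Request:
drive_tool(
  steps=[
    {"delta_pos": [-1.1,0.6,0],"yaw": 0.002,"hand": 4},
    {"delta_pos": [0,0,-4],"yaw": 0,"hand": 4},
    {"delta_pos": [0,0,-4],"yaw": 0,"hand": 4},
    {"delta_pos": [0,0,0],"yaw": 0,"hand": 4},
    {"delta_pos": [0,0,0],"yaw": 0,"hand": 4},
  ],
)

```text
clock: 31.92
eef_pos: [504.8, 293.6, 106.1]
eef_rot: [-3.141, 0.0, 1.552]
wrist_force: [1.1, 0.3, -4.1]
finger_gap: 11.5
```

Request:
drive_tool(
  steps=[
    {"delta_pos": [0,0,-2],"yaw": 0,"hand": 4},
    {"delta_pos": [0,0,-2],"yaw": 0,"hand": 4},
    {"delta_pos": [0,0,-2],"yaw": 0,"hand": 4},
    {"delta_pos": [0,0,0],"yaw": 0,"hand": 4},
  ],
)

```text
clock: 32.25
eef_pos: [504.8, 293.5, 100.1]
eef_rot: [-3.141, 0.0, 1.552]
wrist_force: [0.1, 0.3, -3.2]
finger_gap: 11.7
```

Request:
drive_tool(
  steps=[
    {"delta_pos": [0,0,-2],"yaw": 0,"hand": 4},
    {"delta_pos": [0,0,-1],"yaw": 0,"hand": 4},
    {"delta_pos": [0,0,-1],"yaw": 0,"hand": 4},
    {"delta_pos": [0,0,0],"yaw": 0,"hand": 4},
  ],
)

```text
clock: 32.58
eef_pos: [504.9, 293.6, 96.3]
eef_rot: [-3.141, 0.0, 1.552]
wrist_force: [0.1, 0.3, -3.5]
finger_gap: 11.9
```

Request:
drive_tool(
  steps=[
    {"delta_pos": [0,0,-1],"yaw": 0,"hand": 4},
    {"delta_pos": [0,0,-1],"yaw": 0,"hand": 4},
    {"delta_pos": [0,0,-1],"yaw": 0,"hand": 4},
    {"delta_pos": [0,0,0],"yaw": 0,"hand": 4},
  ],
)

```text
clock: 32.92
eef_pos: [504.9, 293.6, 93.4]
eef_rot: [-3.141, 0.0, 1.552]
wrist_force: [0.4, 0.5, -4.5]
finger_gap: 11.5
```

Request:
drive_tool(
  steps=[
    {"delta_pos": [0,0,-1],"yaw": 0,"hand": 4},
    {"delta_pos": [0,0,-0.5],"yaw": 0,"hand": 4},
    {"delta_pos": [0,0,0],"yaw": 0,"hand": 4},
  ],
)

```text
clock: 33.17
eef_pos: [504.9, 293.6, 91.9]
eef_rot: [-3.141, 0.0, 1.552]
wrist_force: [0.1, 0.3, -3.1]
finger_gap: 11.8
```

Request:
drive_tool(
  steps=[
    {"delta_pos": [0,0,-0.5],"yaw": 0,"hand": 4},
    {"delta_pos": [0,0,-0.5],"yaw": 0,"hand": 4},
    {"delta_pos": [0,0,0],"yaw": 0,"hand": 4},
  ],
)

```text
clock: 33.42
eef_pos: [505.0, 293.7, 91.7]
eef_rot: [3.141, -0.0, 1.552]
wrist_force: [-4.0, -1.3, 4.7]
finger_gap: 11.3
```

Seated contact at the expected height (TCP 91.7). Releasing and looking.

Request:
drive_tool(
  steps=[
    {"delta_pos": [0,0,0.5],"yaw": 0,"hand": 42},
    {"delta_pos": [0,0,0],"yaw": 0,"hand": 42},
    {"delta_pos": [0,0,0],"yaw": 0,"hand": 42},
    {"delta_pos": [0,0,0],"yaw": 0,"hand": 42},
    {"delta_pos": [0,0,0],"yaw": 0,"hand": 42},
  ],
)

```text
clock: 33.83
eef_pos: [505.0, 293.7, 91.6]
eef_rot: [3.141, -0.0, 1.552]
wrist_force: [-0.3, 0.5, -0.3]
finger_gap: 40.2
```

Request:
drive_tool(
  steps=[
    {"delta_pos": [0,0,20],"yaw": 0,"hand": 42},
    {"delta_pos": [0,0,35],"yaw": 0,"hand": 42},
    {"delta_pos": [-20,0,35],"yaw": 0,"hand": 42},
    {"delta_pos": [-35,0,0],"yaw": 0,"hand": 42},
    {"delta_pos": [-30,0,0],"yaw": 0,"hand": 42},
  ],
)

```text
clock: 34.25
eef_pos: [419.4, 293.7, 183.1]
eef_rot: [3.139, -0.002, 1.551]
wrist_force: [-0.6, 0.5, -1.6]
finger_gap: 42.1
```

Request:
drive_tool(
  steps=[
    {"delta_pos": [-10,0,0],"yaw": 0,"hand": 42},
    {"delta_pos": [0,0,0],"yaw": 0,"hand": 42},
    {"delta_pos": [0,0,0],"yaw": 0,"hand": 42},
  ],
)

```text
clock: 34.5
eef_pos: [410.5, 293.9, 181.9]
eef_rot: [3.141, -0.0, 1.553]
wrist_force: [0.1, -0.6, 0.1]
finger_gap: 42.1
```

Run:
```python
from h import *
snap('wrist','w18.png'); s=manip.read_state(); print(s['eef_pos'],s['eef_rot'],s['joints'])
v=V('w18.png'); P=v.cloud()
for u,w in [(360,110),(440,110),(520,110),(570,110),(370,330),(480,330),(400,160),(520,300)]: print(u,w,np.round(P[w-3:w+4,u-3:u+4].reshape(-1,3).mean(0),1))
```

```text
[410.89359354 293.74345536 181.6827374 ] [ 3.14105334e+00 -1.97193697e-04  1.55205697e+00] [ 5.48185660e-01  2.38618078e-01  1.69748156e+00 -1.32025155e-04
  1.20493218e+00  5.66972273e-01]
360 110 [435.9 383.6  68.5]
440 110 [486.8 382.5  74.3]
520 110 [540.9 381.7  68.7]
570 110 [573.8 381.1  68.7]
370 330 [433.3 274.5 161.9]
480 330 [530.2 219.8  68.7]
400 160 [463.3 350.7  68.7]
520 300 [558.1 244.6  68.5]
```

View pics/w18.png

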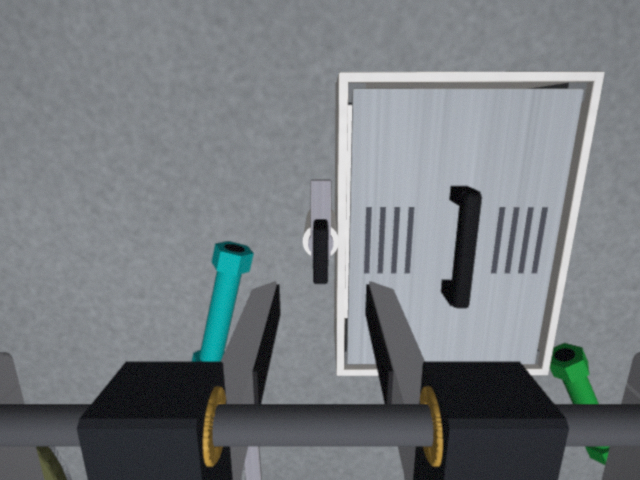

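The cover lies flat inside the rim, with its top at z≈68.6 everywhere against 69 expected. Now the tab: same grip as before, turned back.

Request:
drive_tool(
  steps=[
    {"delta_pos": [-0.5,0.4,-25],"yaw": -0.009,"hand": 42},
    {"delta_pos": [0,0,-30],"yaw": 0,"hand": 42},
    {"delta_pos": [0,0,-20],"yaw": 0,"hand": 42},
    {"delta_pos": [0,0,-5],"yaw": 0,"hand": 42},
    {"delta_pos": [0,0,0],"yaw": 0,"hand": 42},
  ],
)

```text
clock: 34.97
eef_pos: [409.8, 293.6, 100.2]
eef_rot: [-3.139, 0.002, 1.542]
wrist_force: [-0.3, -0.1, -0.2]
finger_gap: 41.7
```

Request:
drive_tool(
  steps=[
    {"delta_pos": [0,0,0],"yaw": 0,"hand": 42},
    {"delta_pos": [0,0,0],"yaw": 0,"hand": 42},
  ],
)

```text
clock: 35.13
eef_pos: [410.4, 294.4, 102.8]
eef_rot: [3.14, -0.001, 1.543]
wrist_force: [0.7, 0.3, -0.4]
finger_gap: 42.0
```

Request:
drive_tool(
  squeeze=10,
  steps=[
    {"delta_pos": [0,0,0],"yaw": 0,"hand": 4},
    {"delta_pos": [0,0,0],"yaw": 0,"hand": 4},
    {"delta_pos": [0,0,0],"yaw": 0,"hand": 4},
    {"delta_pos": [0,0,0],"yaw": 0,"hand": 4},
    {"delta_pos": [0,0,0],"yaw": 0,"hand": 4},
  ],
)

```text
clock: 35.55
eef_pos: [409.5, 294.1, 101.8]
eef_rot: [3.141, -0.0, 1.543]
wrist_force: [0.0, -0.4, 0.6]
finger_gap: 11.9
```

Request:
drive_tool(
  steps=[
    {"delta_pos": [0,0,0],"yaw": 0,"hand": 4},
    {"delta_pos": [0,0,0],"yaw": 0,"hand": 4},
    {"delta_pos": [0,0,0],"yaw": 0,"hand": 4},
  ],
)

```text
clock: 35.8
eef_pos: [409.2, 294.1, 101.7]
eef_rot: [-3.141, 0.0, 1.543]
wrist_force: [-5.5, -0.8, 5.5]
finger_gap: 9.8
```

Request:
drive_tool(
  steps=[
    {"delta_pos": [0,0,0],"yaw": -0.1,"hand": 4},
    {"delta_pos": [0,0,0],"yaw": -0.1,"hand": 4},
    {"delta_pos": [0,0,0],"yaw": -0.1,"hand": 4},
    {"delta_pos": [0,0,0],"yaw": -0.1,"hand": 4},
    {"delta_pos": [0,0,0],"yaw": -0.1,"hand": 4},
  ],
)

```text
clock: 36.22
eef_pos: [409.0, 294.1, 101.7]
eef_rot: [-3.141, 0.001, 1.038]
wrist_force: [-6.4, 0.7, 6.1]
finger_gap: 10.0
```

Request:
drive_tool(
  steps=[
    {"delta_pos": [0,0,0],"yaw": -0.1,"hand": 4},
    {"delta_pos": [0,0,0],"yaw": -0.1,"hand": 4},
    {"delta_pos": [0,0,0],"yaw": -0.1,"hand": 4},
    {"delta_pos": [0,0,0],"yaw": -0.1,"hand": 4},
    {"delta_pos": [0,0,0],"yaw": -0.1,"hand": 4},
  ],
)

```text
clock: 36.63
eef_pos: [408.9, 294.3, 101.7]
eef_rot: [-3.141, 0.001, 0.538]
wrist_force: [-7.7, 1.8, 7.4]
finger_gap: 9.8
```

Request:
drive_tool(
  steps=[
    {"delta_pos": [0,0,0],"yaw": -0.1,"hand": 4},
    {"delta_pos": [0,0,0],"yaw": -0.1,"hand": 4},
    {"delta_pos": [0,0,0],"yaw": -0.1,"hand": 4},
    {"delta_pos": [0,0,0],"yaw": -0.1,"hand": 4},
    {"delta_pos": [0,0,0],"yaw": -0.1,"hand": 4},
  ],
)

```text
clock: 37.05
eef_pos: [408.8, 294.5, 101.7]
eef_rot: [-3.141, 0.001, 0.038]
wrist_force: [-8.5, 3.7, 5.7]
finger_gap: 9.7
```

Request:
drive_tool(
  steps=[
    {"delta_pos": [0,0,0],"yaw": -0.06,"hand": 4},
    {"delta_pos": [0,0,0],"yaw": 0,"hand": 4},
    {"delta_pos": [0,0,0],"yaw": 0,"hand": 4},
  ],
)

```text
clock: 37.3
eef_pos: [408.8, 294.5, 101.7]
eef_rot: [-3.141, 0.001, -0.017]
wrist_force: [-8.1, 3.7, 6.5]
finger_gap: 10.1
```

Release, back off upward and to the side, and check.

Request:
drive_tool(
  steps=[
    {"delta_pos": [0,0,0],"yaw": 0,"hand": 45},
    {"delta_pos": [0,0,0],"yaw": 0,"hand": 45},
    {"delta_pos": [0,0,0],"yaw": 0,"hand": 45},
    {"delta_pos": [0,0,0],"yaw": 0,"hand": 45},
    {"delta_pos": [0,0,20],"yaw": 0,"hand": 45},
  ],
)

```text
clock: 37.72
eef_pos: [408.3, 293.1, 118.9]
eef_rot: [3.139, 0.004, -0.017]
wrist_force: [0.1, -0.3, -0.5]
finger_gap: 39.9
```

Request:
drive_tool(
  steps=[
    {"delta_pos": [0,0,35],"yaw": 0,"hand": 45},
    {"delta_pos": [0,0,40],"yaw": 0,"hand": 45},
    {"delta_pos": [-20,0,30],"yaw": 0,"hand": 45},
    {"delta_pos": [-20,0,0],"yaw": 0,"hand": 45},
    {"delta_pos": [0,0,0],"yaw": 0,"hand": 45},
  ],
)

```text
clock: 38.13
eef_pos: [368.0, 294.3, 228.3]
eef_rot: [-3.14, -0.002, -0.016]
wrist_force: [-0.2, 0.1, -1.0]
finger_gap: 45.0
```

Request:
drive_tool(
  steps=[
    {"delta_pos": [0,0,0],"yaw": 0,"hand": 45},
    {"delta_pos": [0,0,0],"yaw": 0,"hand": 45},
    {"delta_pos": [0,0,0],"yaw": 0,"hand": 45},
  ],
)

```text
clock: 38.38
eef_pos: [369.9, 293.9, 225.8]
eef_rot: [3.141, 0.001, -0.017]
wrist_force: [-0.2, -1.0, 0.2]
finger_gap: 45.0
```

Run:
```python
from h import *
snap('wrist','w19.png'); snap('top','top19.png'); s=manip.read_state(); print(s['eef_pos'],s['eef_rot'])
v=V('w19.png'); P=v.cloud()
print([np.round(P[w-3:w+4,u-3:u+4].reshape(-1,3).mean(0),1) for u,w in [(220,60),(430,60),(220,150),(430,150),(322,40)]])
```

```text
[369.81490868 293.87308794 225.90377328] [ 3.14083976e+00  1.01787619e-03 -1.73996492e-02]
[array([495.4, 365.1,  75.1]), array([493.5, 212.2,  68.9]), array([430.8, 374.8,  59.9]), array([428. , 206.3,  61.3]), array([503.2, 291.5,  98.6])]
```

View pics/w19.png

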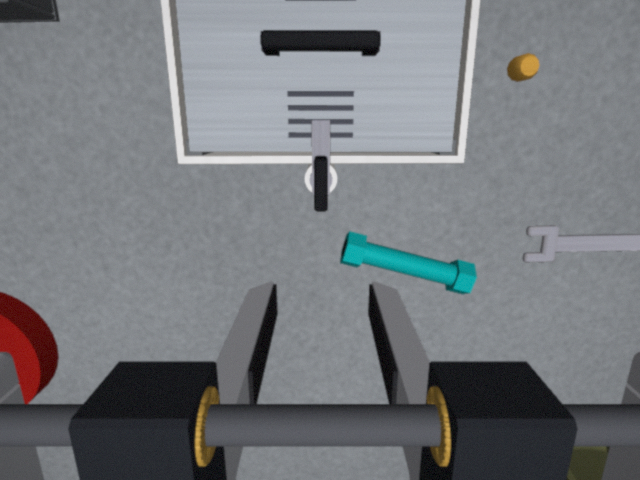

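View pics/top19.png

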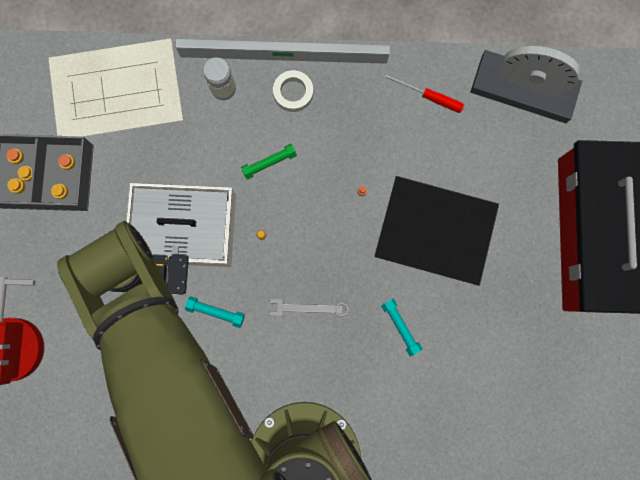

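Run:
```python
from h import *
for fn in ['w18.png','w19.png','w1.png','top19.png']:
    v=V(fn); P=v.cloud(); g=P.reshape(-1,3); m=(g[:,0]>437)&(g[:,0]<575)&(g[:,1]>197)&(g[:,1]<390)&(g[:,2]>60)&(g[:,2]<80); q=g[m]
    A=np.c_[q[:,0]-505,q[:,1]-293,np.ones(len(q))]; c=np.linalg.lstsq(A,q[:,2],rcond=None)[0]
    for _ in range(5):
        r=q[:,2]-A@c; k=abs(r-np.median(r))<2.5; c=np.linalg.lstsq(A[k],q[k,2],rcond=None)[0]
    print(fn,m.sum(),k.mean(),c, np.percentile(q[:,2],[2,50,98]))
s=manip.read_state(); print(s['clock'])
```

```text
w18.png 44216 0.9953862855075086 [-3.56973528e-04  2.80991063e-04  6.86446129e+01] [67.22872885 68.6524985  70.14798029]
w19.png 34020 0.9857730746619635 [-7.98225971e-04  3.90932149e-04  6.86584746e+01] [67.10663172 68.69001728 70.58076526]
w1.png 42013 0.9888605907695237 [-4.33570630e-04  5.57661578e-04  6.86838385e+01] [67.11425951 68.69743158 70.44126182]
top19.png 4870 0.6657084188911704 [-1.03031939e-04 -4.82819639e-05  6.82470596e+01] [62.95922702 68.27761707 74.15337815]
38.4833
```

The plate fit is flat, with slopes under 0.001 and its top at z=68.65, the same as at the start. The odd readings near 75 were dropouts. Handing in.

```bash
python3 -c "
from cell import manip
print(manip.sign_off())"
```

```text
the job is handed in; nothing more can be done
None
```

The job is done in the order asked and handed in at about 38.5 s of the 210 s allowed.

- **Cover out:** I turned the tab aside by about 1.56 rad, lifted the cover and laid it flat, handle up, in the middle of the mat.
- **Pipes:** Only two copper pipes were on the bench. One is in lane 1 and the other in lane 0. Each pressed to a firm stop at about 18–19 N after the lips let go. The depth readings put both tube tops at z≈51 mm, so their axes are at about 40 mm, and the wrist camera picture shows the nuts outside the clips. The green and turquoise look-alikes were not touched.
- **Cover back:** The cover is in the rim again, with its top fitted flat at z=68.65 mm, the same as at the start. The tab is turned back over it to the angle where it began.

**Disagreements:** Two single depth spots on the cover read about 75 mm, one before and one after the tab was turned back. The full fit shows them as isolated, with more than 98% of points within 2.5 mm of a flat plane. The top camera placed things 2–4 mm off from the wrist camera and arm readings, so I used the wrist camera for the final alignment.

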